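# Free the jammed slide drawer through its release hole

### The arm

A 6-joint arm with a two-finger parallel gripper is mounted at the origin on a cart in front of the work surface, level with it; the furniture and walls round the work are solid. World frame = base frame: x ahead of the robot, y to its left, z up, the work surface at z = 0. Lengths are in mm, angles in rad, forces in N, time in s.
With the tool pointing down it reaches from about 300 to 775 mm from the base axis. Payload 14.6 kg.
Tool frame: the origin (TCP) lies between the finger pads; the fingertips stand 11 mm ahead of it and the grasp point (between the pads) lies 8 mm behind it; z points along the fingers, y is the direction in which the jaws open and shut (so a half turn about z gives the same grasp; the last joint's range is limited). The gripper opens to 94 mm and grips with 3 to 60 N. Pads are 16 mm wide; open, the fingers measure 119 mm over their backs; the gripper's body (75 mm by 177 mm) begins 78 mm behind the grasp point.
Start: joints at [-1.347, 0.3, 1.521, -0, 1.321, -0.067], TCP at [157.688, -526.9, 216.446] pointing down, gripper open.
Joint ranges: [-3.03, 3.03], [-0.79, 2.21], [0.23, 2.52], [-1.04, 4.18], [0, 3.07], [-2.55, 2.55]. Speed limits (rad/s): [2.22, 2.22, 2.57, 3.14, 3.14, 3.14].

### API

Orientations are given as [roll, pitch, yaw] about the fixed x, y, z axes, in that order (R = Rz(yaw) Ry(pitch) Rx(roll)).
In Python, from cell import * gives the robot as it stands.
- The arm moves only by the tool arm_command, never from a script. Its argument "deltas" is a list of rows, each an object with "xyz": the shift along the world's x, y, z in m, a list of three; "turn": the turn, a rotation vector about the world's x, y, z in rad, a list of three. A call has 1 to 12 rows; each row shifts and turns the commanded pose from where the row before left it; what a row does not reach is not made up. A row lasts 1/8 s, in which the tool goes at most 62.5 mm and 10.7 degrees, less where a joint would pass 70% of its speed; a pose out of reach is approached as far as the arm can. A call with a gripper value outside its range is refused whole. "gripper" is the closure, from 0 (fully open) to 1 (shut), set as the call begins (left out, the last holds). The fingers move at their own pace and stop on an object; "force" is the grip in N (left out, the last holds). Time passes only in rows, so rows that do not move let the fingers close. It gives the time, the measured TCP pose, the force and the opening at its end, in the units of the state.
- read_state(): the state, without advancing time (a new reading comes with each control period).
- camera(name): name is "scene" or "top" or "wrist"; returns a dict with "color" (480x640x3 uint8, red, green, blue), "fx", "fy", "cx", "cy" (pixels), "k1" (the pictures are not rectified: a ray, as slopes to the right and down, at radius r is drawn at 1 + k1 r^2 times it, then the intrinsics apply), "rvec" (rotation vector, rad) and "tvec" (3), from world to camera coordinates, as OpenCV has them; the wrist camera has in their place "mount" (4x4, takes a point from camera to tool coordinates, whose origin is the TCP and whose axes are the flange's). Camera axes: x right, y down, z forward; pixel columns grow to the right and rows downward; lengths in mm; the calibration is good to about 2 mm. A picture is of the moment at which its call begins: read the wrist's pose just before it. There is no depth.
- sign_off(): hands the job in, once; it reports no verdict.
The state is a dict: "clock": time; "joints": joint angles; "qd": joint speeds; "effort": joint torques, N m; "eef_pos": TCP position; "eef_rot": TCP orientation; "wrist_force": force on the tool from outside, world axes, zero at the start; "moment": the same for the moment, N m; "finger_gap": finger opening in mm.
Only numpy, scipy, OpenCV 4.12 (cv2) and the standard library are available. Lean on these libraries where they do the work, as an engineer would, in place of code of your own. Each camera call takes 0.05 s, during which the arm holds its last target.

### The job

The slide cabinet's drawer is locked by the spring catch inside. Take the wooden release dowel from its stand, push it gently down through the hole in the cabinet's top to press the catch, and keep it pressed until the drawer has run all the way out by itself. Then put the dowel back upright in its stand; do not pull at the cabinet or drawer with the gripper, do not ram the dowel against the cabinet or the catch, and leave the other things on the bench where they are.

Things in the scene. Friction and masses are not known exactly. Their poses are not given: they have to be found in the camera images.
- slide_cabinet: fixed grey sheet-metal box, 130 (x, depth) x 104 (y) x 90 (z) mm, origin at the centre of its underside; its own -x side is the drawer front. A spring catch inside, behind the drawer, holds it shut. The dowel must never press on the cabinet or the catch with more than 22 N.
- release_hole (a point): centre of the round release hole, in the plane of the cabinet's top surface (90 mm above the bench), 30 mm behind the cabinet's centre. Diameter 13.5 mm with a 2 mm chamfer, through the 8 mm thick top. x, y, z axes as the cabinet's
- pad_middle (a point): fixed point 35 mm straight below the release hole. The catch's flat 23 mm round press pad rests within 12 mm above or below it, differently each time. It resists with about 5 N at first touch, 0.5 N more per mm (plus up to 2 N of friction), frees the drawer after about 5 mm and meets a rigid stop after 7.5 mm of travel
- slide_drawer (a joint): how far the drawer is out (m): 0 shut, 0.060 fully out (end stop). Its own spring drives it out slowly (about 25 mm/s) to the cabinet's -x side while the catch is pressed. A second, safety notch hooks it again if the catch is let go before the drawer is about 40 mm out
- release_dowel: loose wooden dowel with a square handle, 125 mm long in all, 0.05 kg: handle 16 x 16 x 45 mm, below it a round shaft of 10 mm diameter and 80 mm length with a 2 mm chamfer at the tip. Origin at the centre of the handle; z points along the dowel away from the tip; x and y are square to the handle's flat sides. It stands upright in the stand, leaning by up to 2 degrees
- dowel_tip (a point): the centre of the dowel's lower end, 102.5 mm below the handle's centre
- dowel_stand: fixed grey plastic block 56 x 56 mm on a 70 x 70 mm foot, 55 mm high, origin at the centre of its underside
- stand_hole (a point): centre of the stand's hole at its top face, 55 mm above the bench: diameter 12 mm, 3 mm chamfer, 45 mm deep; with the dowel home, the dowel's handle centre is 57.5 mm above this point
- pen_2: bystander: thin pen, 11 x 145 x 9 mm, lying between cabinet and stand
- slide_case_a: bystander: clear slide case, 39 x 83 x 24 mm, lying behind the work
- tally_counter: bystander: round metal hand counter, 50 x 61 x 17 mm, lying to the left of the work
- petri_a: bystander: covered culture dish, 92 mm across, 15 mm high, lying behind and to the left

How it is judged:
By the outcome, as a careful person would: the job done as asked, in the order asked, and still so for the second after the job is handed in, with the robot touching nothing.
It also fails if it takes over 69 s, if anything falls off the work surface, if the arm or the gripper's body presses on something with over 40 N, if the wrist force passes 120 N, or if a joint passes its speed limit or range.

## Working session

There is one attempt and no reset: what is moved stays moved. The work goes in short steps, Python scripts to look and compute and a tool call to move; the robot and the scene stay as the last step left them, time stands still between calls to the robot, and variables do not carry over. Pictures are saved under pics/ and viewed, and the job is handed in when it is done.

Besides the shell and the picture viewer there is one more tool, called after "Emit:" by a JSON object that holds its "method" and its "body", one argument or row to a line. arm_command: Moves the arm, as the interface text tells. Its arguments: {"type":"object","properties":{"deltas":{"type":"array","items":{"type":"object","properties":{"xyz":{"type":"array","items":{"type":"number"}},"turn":{"type":"array","items":{"type":"number"}}}}},"gripper":{"type":"number"},"force":{"type":"number"}},"required":["deltas"]}

```bash
ls; mkdir -p pics; python3 - <<'E'
from cell import *
import cv2
print(read_state())
for n in ("scene","top","wrist"):
    c=camera(n); cv2.imwrite(f"pics/{n}0.png",c["color"][:,:,::-1])
    print(n,{k:v for k,v in c.items() if k!="color"})
E
```

```text
pics
{'clock': 0.0, 'joints': array([-1.34658510e+00,  3.00477936e-01,  1.52158058e+00, -1.90816526e-07,
        1.32069371e+00, -6.66083301e-02]), 'qd': array([-0.00052477,  0.00101984, -0.00071032,  0.0011234 , -0.00135697,
       -0.00013202]), 'effort': array([ 4.31590797e-05, -5.31808662e+01, -3.52734590e+01,  7.08745932e-02,
        2.44126737e-02, -7.24643428e-05]), 'eef_pos': array([ 157.64295393, -526.66426418,  215.88278583]), 'eef_rot': array([-3.14043565e+00, -7.69952698e-05,  2.90819561e-01]), 'wrist_force': array([ 0.52727645,  1.02486031, -0.36255291]), 'moment': array([ 0.01329915, -0.01773256,  0.04690222]), 'finger_gap': 94.04133757975893}
scene {'fx': 492.03097261819437, 'fy': 492.03097261819437, 'cx': 315.5858185491771, 'cy': 239.61930032080375, 'k1': 0.013789234930957083, 'rvec': array([ 1.34892921, -2.2071514 ,  0.8790129 ]), 'tvec': array([500.42924435, 299.50482055, 734.34730381])}
top {'fx': 505.8650184367174, 'fy': 505.8650184367174, 'cx': 331.1303676385007, 'cy': 233.89688484690336, 'k1': -0.09150513276488309, 'rvec': array([ 2.1406282 , -2.17990411,  0.10781801]), 'tvec': array([298.96520266, 566.23706519, 964.13430212])}
wrist {'fx': 366.880071346758, 'fy': 366.880071346758, 'cx': 318.80981179841865, 'cy': 239.65390073082236, 'k1': 0.004567037975403784, 'mount': array([[-3.65811986e-04, -9.72642908e-01, -2.32305058e-01,
         6.66286652e+01],
       [ 9.99999774e-01, -2.24626838e-04, -6.34210048e-04,
         4.05101206e-01],
       [ 5.64677955e-04, -2.32305237e-01,  9.72642770e-01,
        -1.69686032e+02],
       [ 0.00000000e+00,  0.00000000e+00,  0.00000000e+00,
         1.00000000e+00]])}
```

View pics/scene0.png

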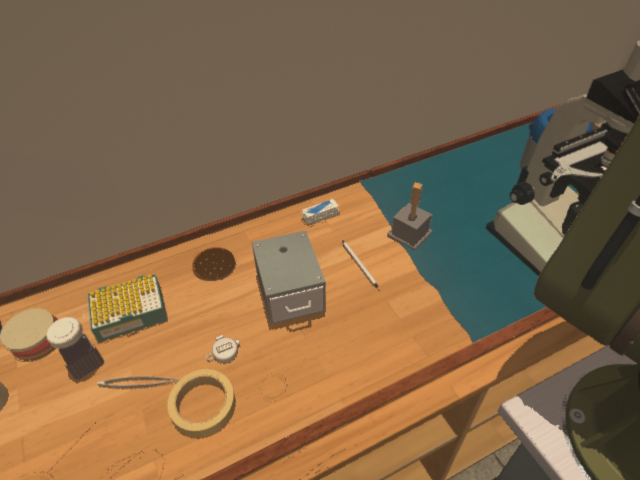

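View pics/top0.png

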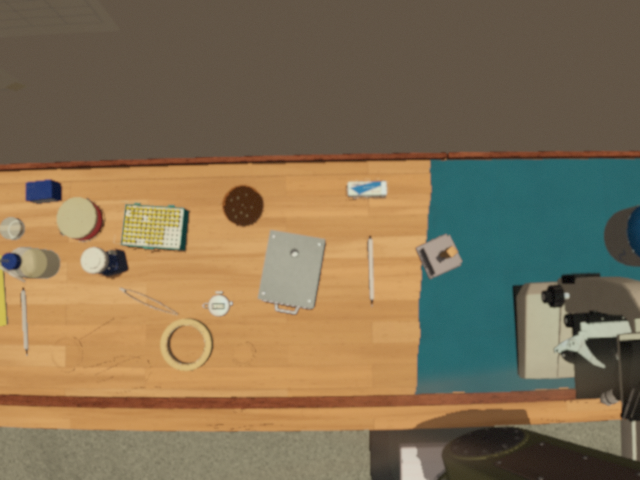

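View pics/wrist0.png

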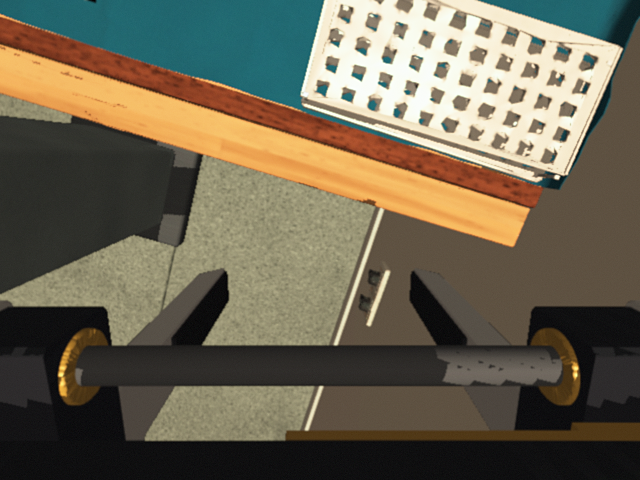

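```bash
cat > h.py <<'E'
import numpy as np, cv2, json
from scipy.spatial.transform import Rotation as R
def pose(c,st=None):
    K=np.array([[c["fx"],0,c["cx"]],[0,c["fy"],c["cy"]],[0,0,1]])
    if "rvec" in c:
        Rm=cv2.Rodrigues(np.array(c["rvec"]))[0]; t=np.array(c["tvec"])
    else:
        M=np.array(c["mount"]); Rt=R.from_euler("xyz",st["eef_rot"]).as_matrix()
        Rc=Rt@M[:3,:3]; p=Rt@M[:3,3]+st["eef_pos"]
        Rm=Rc.T; t=-Rm@p
    return K,Rm,t
def ray(c,uv,st=None):
    K,Rm,t=pose(c,st)
    x=np.array([(uv[0]-c["cx"])/c["fx"],(uv[1]-c["cy"])/c["fy"]]); u=x.copy()
    for _ in range(20): u=x/(1+c["k1"]*(u@u))
    d=Rm.T@np.array([u[0],u[1],1]); o=-Rm.T@t
    return o,d/np.linalg.norm(d)
def onz(c,uv,z,st=None):
    o,d=ray(c,uv,st); return o+d*(z-o[2])/d[2]
def proj(c,P,st=None):
    K,Rm,t=pose(c,st)
    q=Rm@np.asarray(P,float)+t; u=q[:2]/q[2]; u=u*(1+c["k1"]*(u@u))
    return np.array([c["fx"]*u[0]+c["cx"],c["fy"]*u[1]+c["cy"]])
def tri(rays):
    A=np.zeros((3,3));b=np.zeros(3)
    for o,d in rays:
        M=np.eye(3)-np.outer(d,d);A+=M;b+=M@o
    p=np.linalg.solve(A,b); return p,[np.linalg.norm((np.eye(3)-np.outer(d,d))@(p-o)) for o,d in rays]
def zoom(img,x0,y0,x1,y1,f,name):
    cv2.imwrite(name,cv2.resize(img[y0:y1,x0:x1,::-1],None,fx=f,fy=f,interpolation=cv2.INTER_CUBIC))
E
python3 - <<'E'
from cell import *
from h import *
import pickle
c=camera("top"); s=camera("scene"); pickle.dump((c,s),open("cs.pkl","wb"))
zoom(c["color"],250,220,330,320,6,"pics/tz1.png")
zoom(c["color"],400,220,480,290,8,"pics/tz2.png")
zoom(s["color"],370,170,450,260,6,"pics/sz2.png")
zoom(s["color"],240,220,340,340,5,"pics/sz1.png")
print("hole",onz(c,(294,254),90),onz(s,(283,250),90)); print("stand",onz(c,(440,256),55),onz(c,(452,253),135))
for p in [(516,283),(575,377)]: print("microscope", onz(c,p,0))
E
```

```text
hole [529.12437214 357.48967986  90.        ] [530.33091004 357.81230127  90.        ]
stand [522.48477709  80.07271591  55.        ] [522.39512563  75.04462219 135.        ]
microscope [467.7074563  -85.10956536   0.        ]
microscope [ 2.74657051e+02 -1.99348309e+02 -1.13686838e-13]
```

```bash
sleep 0
```

```text
(no output)
```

View pics/tz1.png

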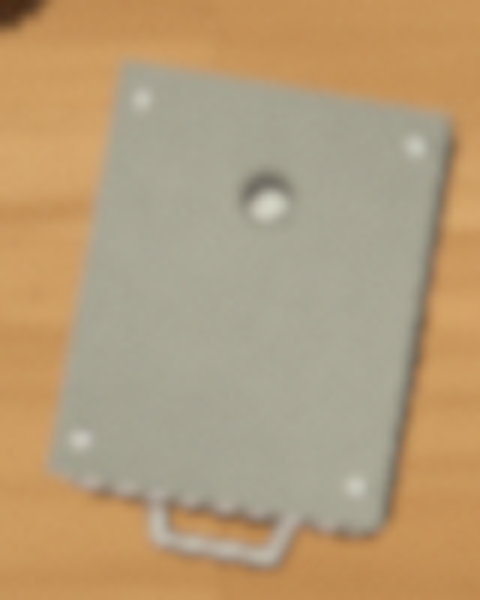

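View pics/tz2.png

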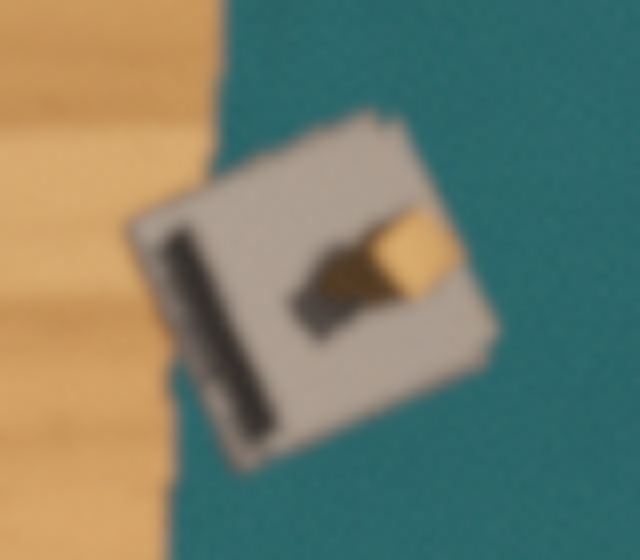

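View pics/sz2.png

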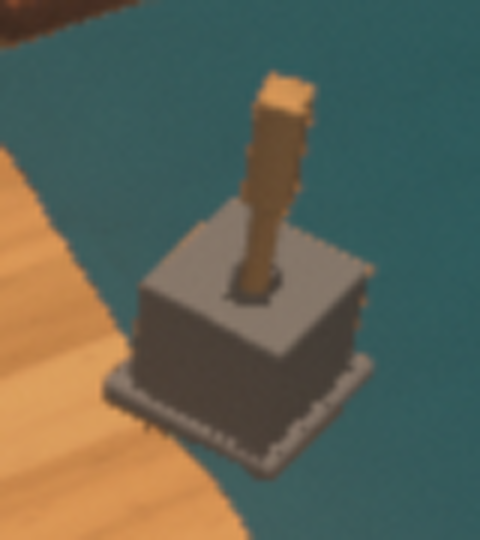

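View pics/sz1.png

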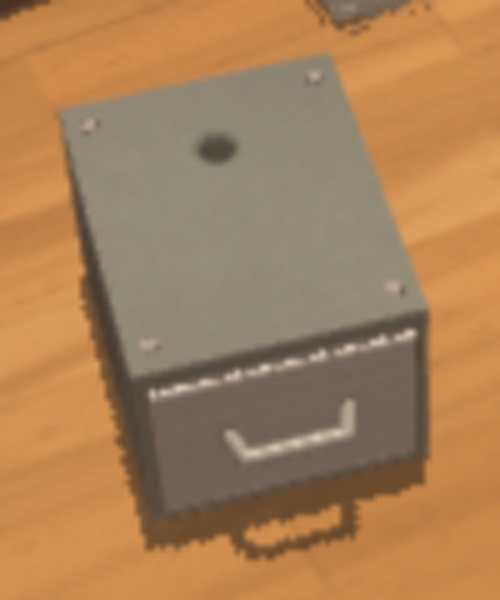

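```bash
python3 - <<'E'
from h import *
import pickle
c,s=pickle.load(open("cs.pkl","rb"))
def T(p,x0,y0,f): return (x0+(p[0]+.5)/f-.5, y0+(p[1]+.5)/f-.5)
def edge(c,P,z,*a):
    Q=[onz(c,T(p,*a),z)[:2] for p in P]
    for i in range(len(Q)):
        d=Q[(i+1)%len(Q)]-Q[i]; print("  ",Q[i].round(1),np.linalg.norm(d).round(1),np.degrees(np.arctan2(d[1],d[0])).round(1))
    print("  mean",np.mean(Q,0).round(1))
print("cab corners top");edge(c,[(125,60),(452,115),(382,530),(50,470)],90,250,220,6)
print("cab corners scene");edge(s,[(60,110),(330,53),(427,310),(132,380)],90,240,220,5)
print("hole",onz(c,T((266,200),250,220,6),90),onz(s,T((217,148),240,220,5),90))
print("screws top");edge(c,[(141,99),(415,146),(355,487),(80,440)],90,250,220,6)
print("screws sc");edge(s,[(90,125),(316,76),(395,288),(149,345)],90,240,220,5)
print("stand top");edge(c,[(130,222),(385,108),(500,330),(240,470)],30,400,220,8)
print("stand scene");edge(s,[(237,198),(372,268),(280,356),(142,288)],55,370,170,6)
print("handle scene");edge(s,[(273,73),(316,90),(302,113),(258,99)],135,370,170,6)
print("handle top");edge(c,[(425,205),(467,250),(412,302),(370,255)],135,400,220,8)
print("handle tri",tri([ray(c,T((420,254),400,220,8)),ray(s,T((287,94),370,170,6))]))
print("shaft at hole s",onz(s,T((253,290),370,170,6),55), onz(c,T((318,290),400,220,8),55))
E
```

```text
cab corners top
   [575.5 401.1] 103.1 -100.7
   [556.4 299.8] 129.1 169.5
   [429.5 323.3] 103.5 79.0
   [449.3 424.9] 128.4 -10.7
  mean [502.7 362.3]
cab corners scene
   [576.7 400.7] 103.4 -100.9
   [557.1 299.1] 129.9 168.9
   [429.6 324.2] 103.0 79.4
   [448.6 425.5] 130.5 -11.0
  mean [503.  362.4]
hole [531.13670687 357.62398978  90.        ] [532.14529203 357.00070733  90.        ]
screws top
   [563.2 396.1] 86.3 -100.8
   [547.  311.4] 106.2 169.2
   [442.7 331.3] 85.7 79.5
   [458.3 415.6] 106.7 -10.5
  mean [502.8 363.6]
screws sc
   [564.4 393.7] 86.0 -100.6
   [548.5 309.1] 107.1 169.0
   [443.4 329.5] 86.7 79.2
   [459.6 414.6] 106.8 -11.3
  mean [504.  361.7]
stand top
   [542.1 122.2] 69.9 -67.2
   [569.2  57.8] 61.4 -154.7
   [513.7  31.5] 73.5 116.7
   [480.6  97.2] 66.4 22.1
  mean [526.4  77.2]
stand scene
   [562.1  57.2] 54.8 -158.5
   [511.1  37.1] 55.9 111.7
   [490.4  89. ] 53.5 24.6
   [539.  111.3] 58.8 -66.9
  mean [525.6  73.7]
handle scene
   [536.6  72.2] 15.3 -152.0
   [523.1  65. ] 12.8 124.7
   [515.8  75.5] 14.8 34.2
   [528.   83.8] 14.5 -53.8
  mean [525.9  74.1]
handle top
   [536.2  73.2] 13.5 -138.7
   [526.1  64.3] 17.0 131.5
   [514.8  77. ] 13.8 40.1
   [525.4  85.9] 16.7 -49.6
  mean [525.6  75.1]
handle tri (array([525.27551906,  74.85096928, 135.59118881]), [np.float64(0.10869646271181796), np.float64(0.10869646271184738)])
shaft at hole s [520.81010532  78.84196312  55.        ] [522.87193551  81.38714399  55.        ]
```

```bash
python3 - <<'E'
from h import *
import pickle
c,s=pickle.load(open("cs.pkl","rb"))
print(tri([ray(c,(549,296)),ray(s,(520,192))]))
zoom(s["color"],480,20,640,300,3,"pics/ms.png")
zoom(c["color"],480,190,640,400,3.5,"pics/mt.png")
E
```

```text
(array([ 440.60834714, -108.711898  ,  108.69422315]), [np.float64(2.2989568551136257), np.float64(2.2989568551134894)])
```

Emit:
{"method": "arm_command", "body": {
  "deltas": [
    {"xyz":[0,0,0.05]},
    {"xyz":[0,0,0.06]},
    {"xyz":[0,0,0.06]},
    {"xyz":[0,0,0.06]},
    {"xyz":[0,0,0.05]}
  ]
}}

```text
validation failed for argument at $.de...
```

View pics/ms.png

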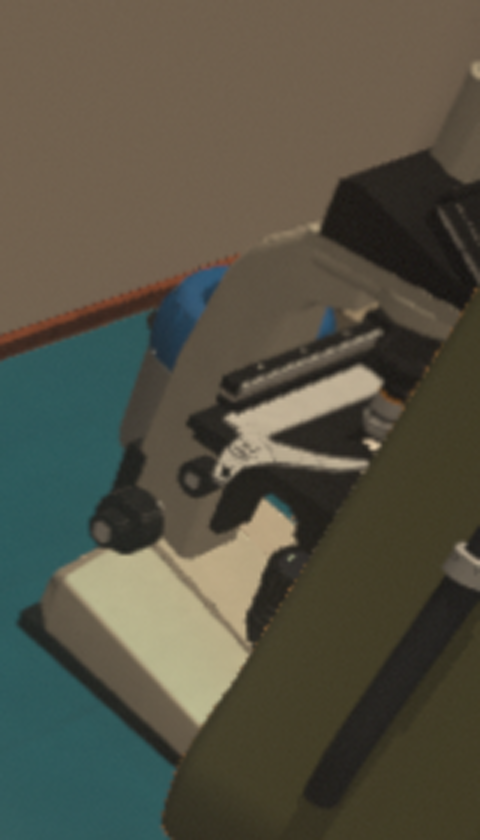

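View pics/mt.png

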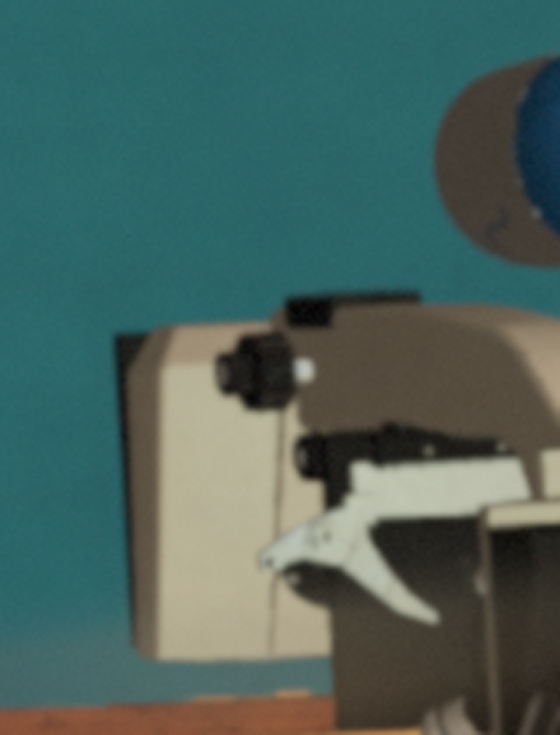

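Emit:
{"method": "arm_command", "body": {
  "deltas": [
    {"xyz":[0,0,0.05],"turn":[0,0,0]},
    {"xyz":[0,0,0.06],"turn":[0,0,0]},
    {"xyz":[0,0,0.06],"turn":[0,0,0]},
    {"xyz":[0,0,0.06],"turn":[0,0,0]},
    {"xyz":[0,0,0.05],"turn":[0,0,0]}
  ]
}}

```text
clock: 0.88
eef_pos: [157.6, -526.4, 498.9]
eef_rot: [3.14, 0.0, 0.291]
wrist_force: [0.8, 0.3, 0.2]
finger_gap: 94.2
```

```bash
python3 - <<'E'
from cell import *
from h import *
print(read_state()["joints"])
for n in ("scene","top","wrist"):
    c=camera(n); cv2.imwrite(f"pics/{n}1.png",c["color"][:,:,::-1])
E
```

```text
[-1.34659718e+00  2.81204947e-01  9.05339261e-01 -2.60259541e-05
  1.95355715e+00 -6.65879023e-02]
```

View pics/scene1.png

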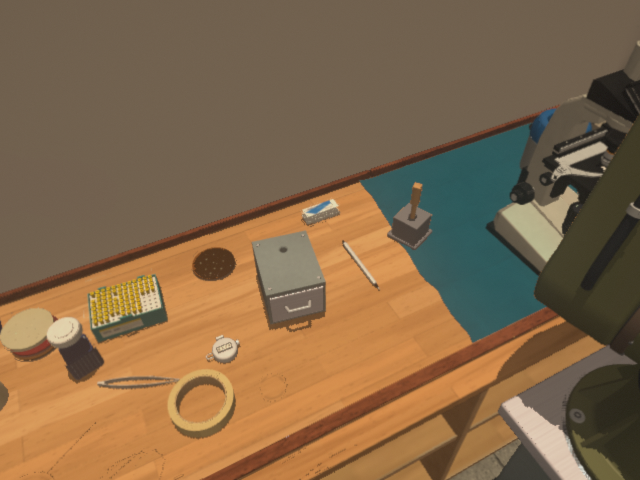

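View pics/top1.png

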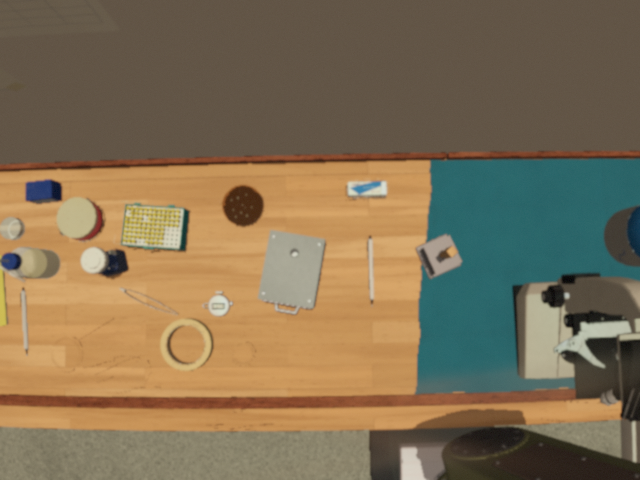

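View pics/wrist1.png

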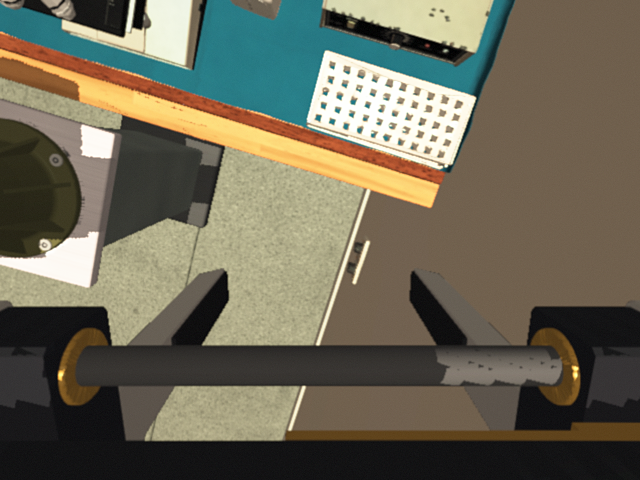

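```bash
python3 - <<'E'
from h import *
import pickle
c,s=pickle.load(open("cs.pkl","rb"))
print(tri([ray(c,(617.5,335)),ray(s,(593,80))]))
print(tri([ray(c,(606,397)),ray(s,(638,43))]))
print(tri([ray(c,(573,280)),ray(s,(587,98))]))
for z in (200,300,400,450): print(z,onz(c,(617.5,335),z),onz(s,(593,80),z),onz(c,(606,397),z))
E
```

```text
(array([387.96513958, -95.12434402, 369.77696402]), [np.float64(9.189332751306754), np.float64(9.189332751306853)])
(array([321.7796067 , -33.50997123, 461.88729517]), [np.float64(18.092913901143156), np.float64(18.092913901143145)])
(array([432.01969953, -94.63610994, 315.44112281]), [np.float64(50.466680499518716), np.float64(50.466680499518745)])
200 [ 376.50693425 -182.2919841   200.        ] [ 581.73270896 -414.51867474  200.        ] [ 276.50944258 -157.45024995  200.        ]
300 [ 386.94449502 -126.17841701  300.        ] [ 466.80904649 -234.03661749  300.        ] [ 299.09090185 -104.35351351  300.        ]
400 [397.38205579 -70.06484992 400.        ] [351.88538403 -53.55456023 400.        ] [321.67236112 -51.25677708 400.        ]
450 [402.60083617 -42.00806638 450.        ] [294.4235528   36.68646839 450.        ] [332.96309075 -24.70840886 450.        ]
```

Emit:
{"method": "arm_command", "body": {
  "deltas": [
    {"xyz":[0,0,0.06],"turn":[0,0,0]},
    {"xyz":[0,0,0.06],"turn":[0,0,0]},
    {"xyz":[0,0,0.01],"turn":[0,0,0]}
  ]
}}

```text
clock: 1.4
eef_pos: [158.3, -529.6, 606.9]
eef_rot: [3.14, 0.0, 0.291]
wrist_force: [-0.9, 0.3, -1.2]
finger_gap: 93.8
```

```bash
python3 - <<'E'
from cell import *
from h import *
print(read_state()["joints"],read_state()["eef_pos"])
c=camera("wrist"); cv2.imwrite(f"pics/w2.png",c["color"][:,:,::-1])
E
```

```text
[-1.34661956e+00  4.60223249e-01  3.88022168e-01  1.91274917e-05
  2.29194912e+00 -6.65996520e-02] [ 158.28771272 -529.56006794  606.88060193]
```

View pics/w2.png

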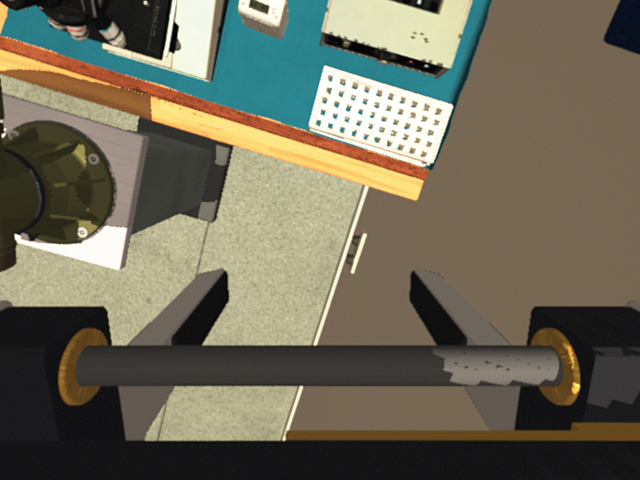

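Emit:
{"method": "arm_command", "body": {
  "deltas": [
    {"xyz":[0.027,0.038,0.005],"turn":[0,0,0.03]},
    {"xyz":[0.027,0.038,0.005],"turn":[0,0,0.03]},
    {"xyz":[0.027,0.038,0.005],"turn":[0,0,0.03]}
  ]
}}

```text
clock: 1.82
eef_pos: [240.0, -414.3, 619.6]
eef_rot: [-3.139, 0.0, 0.381]
wrist_force: [0.0, -0.3, 1.2]
finger_gap: 93.9
```

```bash
python3 - <<'E'
from cell import *
from h import *
print(read_state()["joints"],read_state()["eef_pos"])
st=read_state();c=camera("wrist"); cv2.imwrite(f"pics/w3.png",c["color"][:,:,::-1])
import pickle; pickle.dump((st,c),open("w3.pkl","wb"))
E
```

```text
[-1.12233961e+00  2.43405275e-01  6.56112224e-01  3.69438681e-05
  2.24460411e+00  6.70175822e-02] [ 239.98659502 -414.34221039  619.5754089 ]
```

View pics/w3.png

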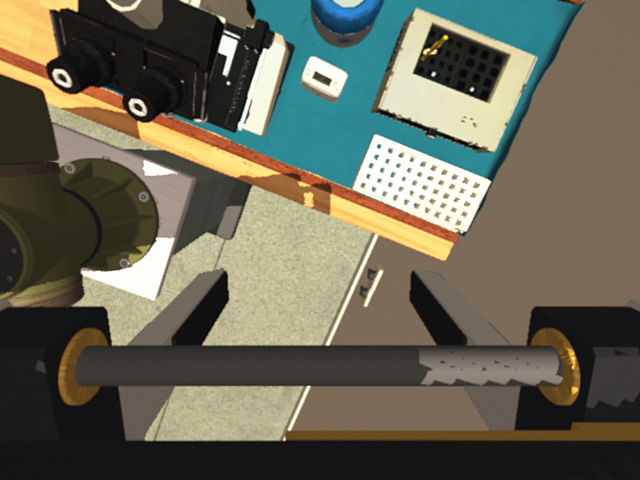

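Emit:
{"method": "arm_command", "body": {
  "deltas": [
    {"xyz":[0.03,0.03,0.02],"turn":[0,0,0.03]},
    {"xyz":[0.03,0.03,0.015],"turn":[0,0,0.03]}
  ]
}}

```text
clock: 2.12
eef_pos: [300.0, -354.7, 655.4]
eef_rot: [-3.14, 0.0, 0.441]
wrist_force: [0.1, -0.1, 0.3]
finger_gap: 94.4
```

```bash
python3 - <<'E'
from cell import *
from h import *
print(read_state()["joints"],read_state()["eef_pos"])
st=read_state();c=camera("wrist"); cv2.imwrite(f"pics/w4.png",c["color"][:,:,::-1])
import pickle; pickle.dump((st,c),open("w4.pkl","wb"))
E
```

```text
[-9.47478675e-01  2.79692642e-01  5.09768867e-01 -2.98053624e-05
  2.35408293e+00  1.82055362e-01] [ 300.04750808 -354.66259578  655.38519133]
```

View pics/w4.png

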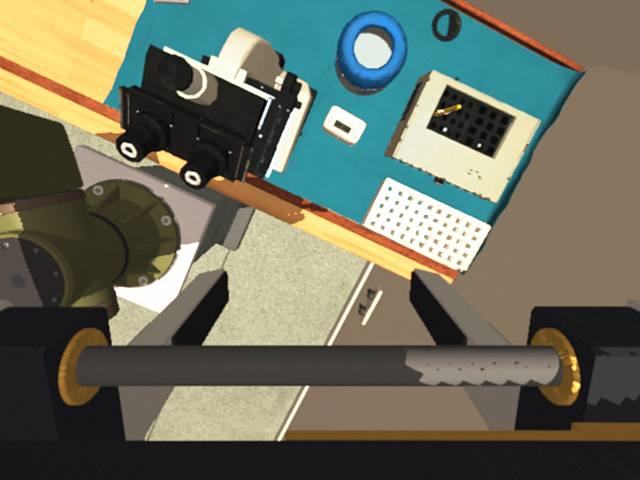

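```bash
python3 - <<'E'
from h import *
import pickle
a,ca=pickle.load(open("w3.pkl","rb"));b,cb=pickle.load(open("w4.pkl","rb"))
print(tri([ray(ca,(141,106),a),ray(cb,(194,178),b)]))
print(tri([ray(ca,(63,77),a),ray(cb,(127,150),b)]))
for z in(300,400): print(onz(cb,(175,72),z,b))
E
```

```text
(array([ 277.22104511, -214.49295344,  417.50749826]), [np.float64(0.9628354098075939), np.float64(0.96283540980744)])
(array([ 274.45583402, -138.37660237,  416.28274233]), [np.float64(1.3843795955413978), np.float64(1.3843795955413396)])
[ 371.70433839 -109.36311789  300.        ]
[ 369.58428977 -150.77172208  400.        ]
```

Emit:
{"method": "arm_command", "body": {
  "deltas": [
    {"xyz":[0.043,0.04,0],"turn":[0,0,0.03]},
    {"xyz":[0.043,0.04,0],"turn":[0,0,0.03]},
    {"xyz":[0.044,0.04,0],"turn":[0,0,0.03]},
    {"xyz":[0.017,0.058,0],"turn":[0,0,0.03]},
    {"xyz":[0.017,0.058,0],"turn":[0,0,0.03]},
    {"xyz":[0.016,0.058,0],"turn":[0,0,0.03]},
    {"xyz":[0,0.055,-0.02],"turn":[0,0,0]},
    {"xyz":[0,0.055,-0.02],"turn":[0,0,0]}
  ]
}}

```text
clock: 3.18
eef_pos: [479.5, 50.5, 613.6]
eef_rot: [-3.14, 0.002, 0.621]
wrist_force: [1.1, -0.2, 0.3]
finger_gap: 93.9
```

Emit:
{"method": "arm_command", "body": {
  "deltas": [
    {"xyz":[0.01,0.005,-0.06],"turn":[0,0,0]},
    {"xyz":[0.01,0.005,-0.06],"turn":[0,0,0]},
    {"xyz":[0.01,0.005,-0.06],"turn":[0,0,0]},
    {"xyz":[0.01,0.005,-0.06],"turn":[0,0,0]},
    {"xyz":[0.0,0.005,-0.06],"turn":[0,0,0]},
    {"xyz":[0,0,-0.014],"turn":[0,0,0]},
    {"xyz":[0,0,0],"turn":[0,0,0]}
  ]
}}

```text
clock: 4.05
eef_pos: [519.2, 73.5, 302.6]
eef_rot: [-3.142, 0.0, 0.621]
wrist_force: [0.2, 0.2, 0.4]
finger_gap: 94.1
```

```bash
python3 - <<'E'
from cell import *
from h import *
st=read_state();c=camera("wrist"); cv2.imwrite(f"pics/w5.png",c["color"][:,:,::-1])
import pickle; pickle.dump((st,c),open("w5.pkl","wb"))
print(st["joints"],st["eef_pos"],st["eef_rot"])
for P in ([525.5,75,135],[525.5,75,55]): print(proj(c,P,st))
E
```

```text
[ 7.08012373e-02  1.90087106e-01  1.45840697e+00 -5.08853755e-05
  1.49327342e+00  1.02085676e+00] [519.18137176  73.49894987 302.61284467] [-3.14154453e+00  1.75579003e-04  6.20744754e-01]
[321.36441103 218.76633156]
[320.91231295 206.39646971]
```

View pics/w5.png

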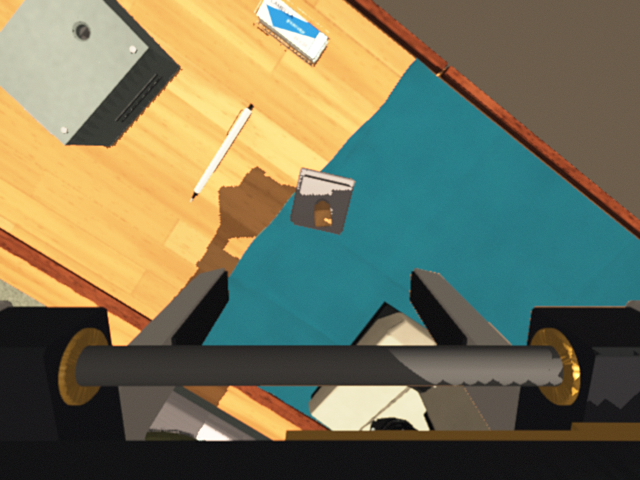

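```bash
python3 - <<'E'
from h import *
import pickle
st,c=pickle.load(open("w5.pkl","rb"))
zoom(c["color"],280,155,370,245,8,"pics/w5z.png")
zoom(c["color"],0,0,180,150,4,"pics/w5h.png")
E
```

```text
(no output)
```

View pics/w5z.png

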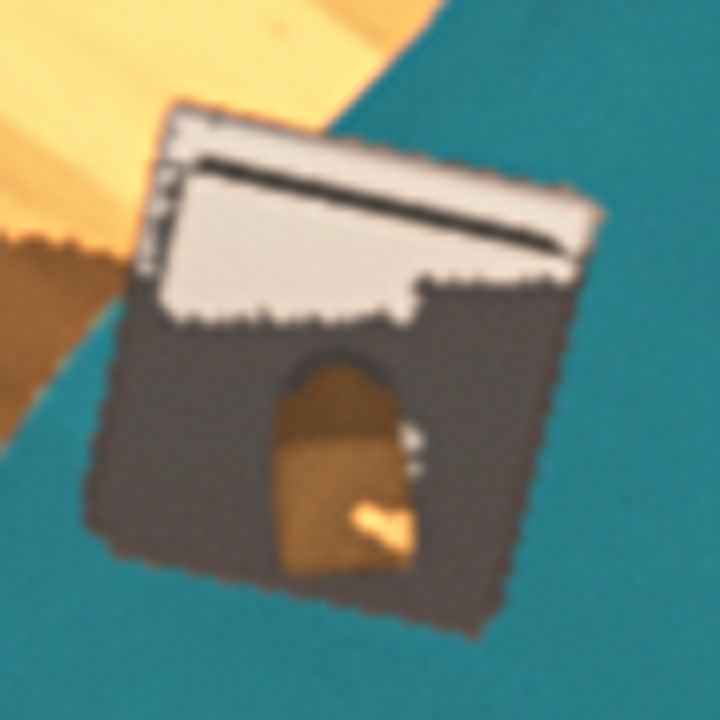

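View pics/w5h.png

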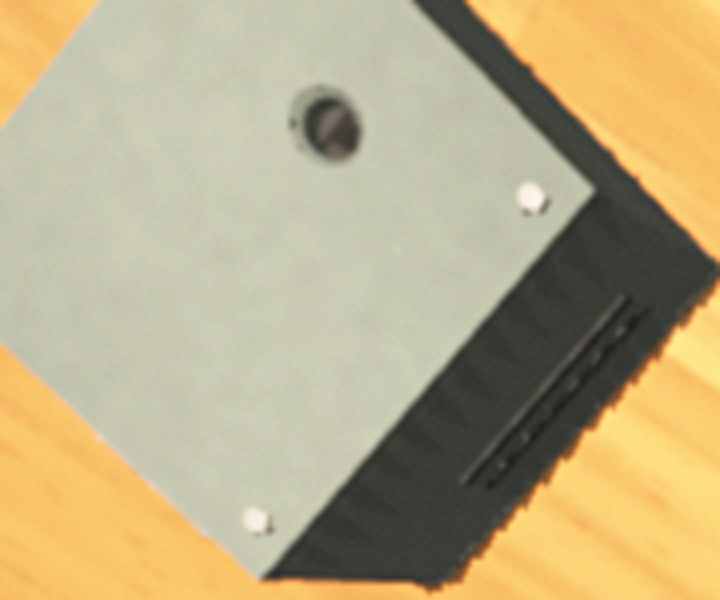

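```bash
python3 - <<'E'
from h import *
import pickle
st,c=pickle.load(open("w5.pkl","rb"))
def T(p,x0,y0,f): return (x0+(p[0]+.5)/f-.5, y0+(p[1]+.5)/f-.5)
def edge(P,z,*a):
    Q=[onz(c,T(p,*a),z,st)[:2] for p in P]
    for i in range(len(Q)):
        d=Q[(i+1)%len(Q)]-Q[i]; print("  ",Q[i].round(1),np.linalg.norm(d).round(1),np.degrees(np.arctan2(d[1],d[0])).round(1))
    print("  mean",np.mean(Q,0).round(1))
print("tool yaw",np.degrees(st["eef_rot"][2]))
edge([(277,438),(403,434),(416,555),(290,573)],135,280,155,8)
print("hole",onz(c,T((332,126),0,0,4),90,st))
print("block top");edge([(200,160),(575,250),(480,635),(88,520)],55,280,155,8)
print("foot-ish",onz(c,T((175,100),280,155,8),8,st),onz(c,T((605,212),280,155,8),8,st))
print("hole far edge",onz(c,T((338,345),280,155,8),55,st))
E
```

```text
tool yaw 35.56605456388227
   [528.9  85.6] 14.6 -52.6
   [537.7  74. ] 14.4 -138.0
   [527.1  64.4] 14.9 133.8
   [516.7  75.1] 16.0 40.8
  mean [527.6  74.8]
hole [533.98938068 357.05342837  90.        ]
block top
   [544.  110.8] 54.3 -67.8
   [564.6  60.6] 57.1 -157.3
   [511.9  38.5] 59.3 108.9
   [492.7  94.6] 53.9 17.6
  mean [528.3  76.1]
foot-ish [546.00047766 119.14382961   8.        ] [571.03455173  54.48576172   8.        ]
hole far edge [534.20400301  79.97595981  55.        ]
```

Emit:
{"method": "arm_command", "body": {
  "deltas": [
    {"xyz":[0.007,0.001,-0.05],"turn":[0,0,0.08]},
    {"xyz":[0,0,-0.05],"turn":[0,0,0]},
    {"xyz":[0,0,-0.04],"turn":[0,0,0]},
    {"xyz":[0,0,0],"turn":[0,0,0]}
  ]
}}

```text
clock: 4.6
eef_pos: [526.2, 74.5, 162.0]
eef_rot: [-3.141, 0.001, 0.701]
wrist_force: [0.3, -0.1, 0.9]
finger_gap: 93.8
```

```bash
python3 - <<'E'
from cell import *
from h import *
st=read_state();c=camera("wrist"); cv2.imwrite(f"pics/w6.png",c["color"][:,:,::-1])
import pickle; pickle.dump((st,c),open("w6.pkl","wb"))
print(st["joints"],st["eef_pos"],st["eef_rot"])
for P in ([526.5,75,135],[526.5,75,55]): print(proj(c,P,st))
zoom(c["color"],240,150,400,300,5,"pics/w6z.png")
E
```

```text
[7.17301226e-02 3.11321103e-01 1.63805837e+00 1.00665470e-06
 1.19382667e+00 9.41917160e-01] [526.22936942  74.50597187 161.97215552] [-3.14064278e+00  1.30426033e-03  7.00609538e-01]
[318.36741493 272.50353628]
[318.60452312 239.42612907]
```

View pics/w6z.png

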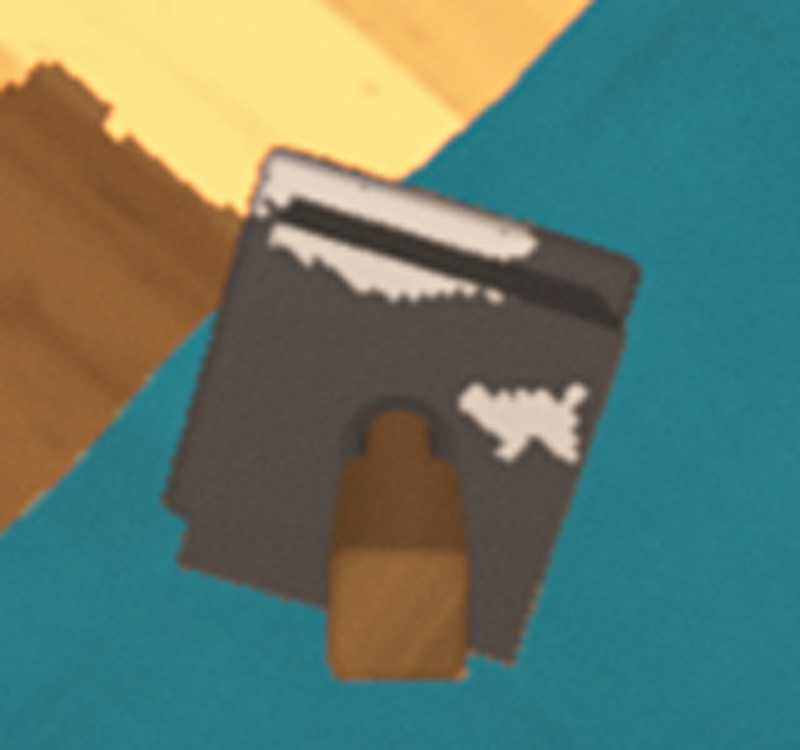

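Emit:
{"method": "arm_command", "body": {
  "deltas": [
    {"xyz":[0,0,-0.03],"turn":[0,0,0]},
    {"xyz":[0,0,-0.022],"turn":[0,0,0]},
    {"xyz":[0,0,0],"turn":[0,0,0]}
  ]
}}

```text
clock: 5.03
eef_pos: [527.1, 74.7, 111.7]
eef_rot: [3.141, -0.001, 0.701]
wrist_force: [0.4, -0.4, -0.5]
finger_gap: 94.1
```

Emit:
{"method": "arm_command", "body": {
  "deltas": [
    {"xyz":[0,0,0],"turn":[0,0,0]},
    {"xyz":[0,0,0],"turn":[0,0,0]},
    {"xyz":[0,0,0],"turn":[0,0,0]},
    {"xyz":[0,0,0],"turn":[0,0,0]},
    {"xyz":[0,0,0],"turn":[0,0,0]},
    {"xyz":[0,0,0],"turn":[0,0,0]},
    {"xyz":[0,0,0],"turn":[0,0,0]},
    {"xyz":[0,0,0],"turn":[0,0,0]}
  ],
  "gripper": 1,
  "force": 8
}}

```text
clock: 6.02
eef_pos: [526.2, 74.7, 110.0]
eef_rot: [-3.142, 0.0, 0.701]
wrist_force: [-0.2, -0.2, -0.6]
finger_gap: 17.7
```

Emit:
{"method": "arm_command", "body": {
  "deltas": [
    {"xyz":[0,0,0],"turn":[0,0,0]},
    {"xyz":[0,0,0],"turn":[0,0,0]}
  ]
}}

```text
clock: 6.28
eef_pos: [526.2, 74.7, 110.0]
eef_rot: [-3.142, 0.0, 0.701]
wrist_force: [-0.4, -0.5, -0.1]
finger_gap: 15.9
```

Emit:
{"method": "arm_command", "body": {
  "deltas": [
    {"xyz":[0,0,0],"turn":[0,0,0]},
    {"xyz":[0,0,0],"turn":[0,0,0]}
  ],
  "force": 40
}}

```text
clock: 6.52
eef_pos: [526.2, 74.7, 110.1]
eef_rot: [-3.142, 0.0, 0.701]
wrist_force: [-0.9, -0.6, 0.5]
finger_gap: 15.8
```

```bash
python3 - <<'E'
from cell import *
from h import *
st=read_state();print(st)
E
```

```text
{'clock': 6.525, 'joints': array([7.20165152e-02, 3.72932506e-01, 1.68750101e+00, 2.56587638e-06,
       1.08122183e+00, 9.42039215e-01]), 'qd': array([-0.00062691, -0.00027518,  0.00170278, -0.00070639, -0.00104337,
       -0.0004157 ]), 'effort': array([ 2.03140771e-03, -5.34306443e+01, -3.15179765e+01,  5.71756333e-02,
       -1.54477637e-01,  2.23368743e-04]), 'eef_pos': array([526.21699781,  74.65767123, 110.05050787]), 'eef_rot': array([-3.14155395e+00,  4.93716885e-05,  7.00772422e-01]), 'wrist_force': array([-0.89639688, -0.60518205,  0.5222417 ]), 'moment': array([-0.04121697,  0.07923811, -0.00473404]), 'finger_gap': 15.80739672577269}
```

Emit:
{"method": "arm_command", "body": {
  "deltas": [
    {"xyz":[0,0,0.01],"turn":[0,0,0]},
    {"xyz":[0,0,0.02],"turn":[0,0,0]},
    {"xyz":[0,0,0.03],"turn":[0,0,0]},
    {"xyz":[0,0,0.04],"turn":[0,0,0]},
    {"xyz":[0,0,0.02],"turn":[0,0,0]},
    {"xyz":[0,0,0],"turn":[0,0,0]}
  ]
}}

```text
clock: 7.28
eef_pos: [526.7, 74.7, 231.8]
eef_rot: [3.14, -0.003, 0.701]
wrist_force: [-0.5, 0.3, -1.7]
finger_gap: 15.8
```

```bash
python3 - <<'E'
from cell import *
from h import *
import pickle
st=read_state();print(st["eef_pos"],st["eef_rot"],st["wrist_force"],st["moment"])
D={n:camera(n) for n in("wrist","scene","top")}
pickle.dump((st,D),open("l.pkl","wb"))
cv2.imwrite("pics/l_w.png",D["wrist"]["color"][:,:,::-1])
zoom(D["scene"]["color"],340,100,480,260,5,"pics/l_s.png")
zoom(D["top"]["color"],400,200,520,300,6,"pics/l_t.png")
E
```

```text
[526.73727826  74.74589904 231.76236494] [ 3.13973026e+00 -2.60346980e-03  7.00860005e-01] [-0.45473141  0.32748248 -1.73635899] [-0.06994703  0.02984658 -0.08327563]
```

View pics/l_w.png

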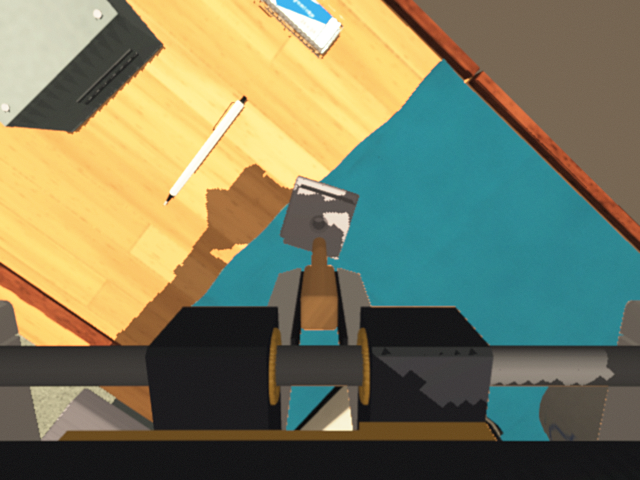

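View pics/l_s.png

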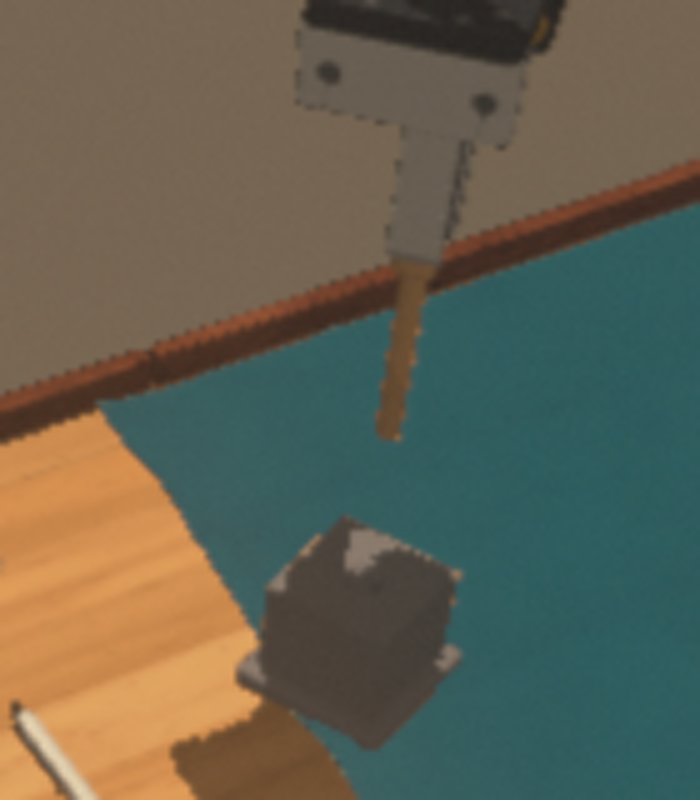

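View pics/l_t.png

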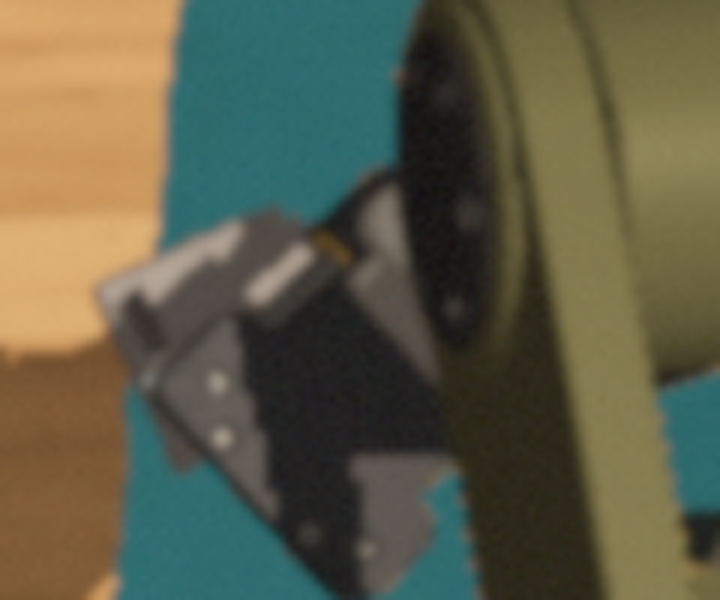

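```bash
python3 - <<'E'
from cell import *
from h import *
import pickle
st=read_state();c=camera("wrist");s=camera("scene");st2=read_state();print(st["eef_pos"],st["eef_rot"],st2["eef_pos"])
pickle.dump((st,c,s),open("l2.pkl","wb"))
zoom(c["color"],260,190,380,340,5,"pics/l2w.png")
zoom(s["color"],390,140,450,200,12,"pics/l2s.png")
t=st["eef_pos"]
for z in(25,-20,-100): 
  P=t+[0,0,z];print(z,proj(c,P,st),proj(s,P))
E
```

```text
[525.85569881  74.63492131 229.04440523] [-3.14065679e+00  1.19813480e-03  7.00781379e-01] [525.89289052  74.63512226 229.01692551]
25 [318.56575298 312.81128185] [426.26203892 132.35715012]
-20 [318.71089842 277.52563547] [422.64091726 153.57100943]
-100 [318.85596947 242.2592388 ] [416.82855797 187.6813561 ]
```

View pics/l2w.png

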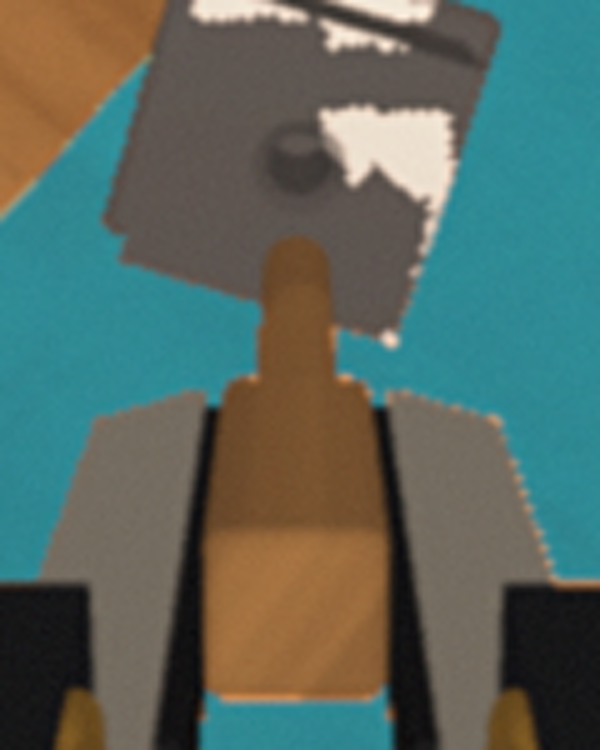

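View pics/l2s.png

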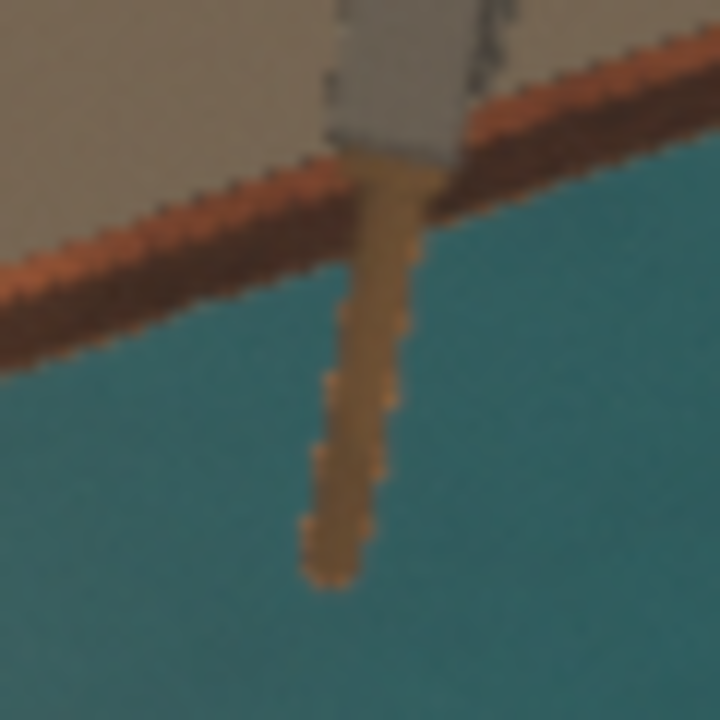

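```bash
python3 - <<'E'
from h import *
import pickle
st,c,s=pickle.load(open("l2.pkl","rb"))
t=st["eef_pos"]; x=np.array([np.cos(.7008),np.sin(.7008),0]); y=np.array([np.sin(.7008),-np.cos(.7008),0])
for lx in (-3,-2,-1,0,1,2,3):
  # offset at tip lx mm
  tip=t+[0,0,-100]+lx*x
  pts=[min(proj(c,tip+3*x,st)[1],proj(c,tip+5*x+[0,0,2],st)[1])]
  sc=[proj(s,tip+3*(np.cos(a)*x+np.sin(a)*y)) for a in np.linspace(0,6.28,40)]
  sc5=[proj(s,tip+[0,0,2]+5*(np.cos(a)*x+np.sin(a)*y)) for a in np.linspace(0,6.28,40)]
  print(lx,pts,"scene bottom",np.max([p[1] for p in sc]).round(2),"x range",np.min([p[0] for p in sc5]).round(2),np.max([p[0] for p in sc5]).round(2))
print("meas w 318.8,236.8 ; scene bottom",140+588/12-.5, "xrange",390+302/12-.5,390+360/12-.5)
print("y/px",proj(c,t+[0,0,-100]+y,st)-proj(c,t+[0,0,-100],st))
print("stand hole",onz(c,(260+298.5/5-.5,190+157.5/5-.5),55,st))
E
```

```text
-3 [np.float64(240.31232025569102)] scene bottom 189.07 x range 415.86 421.13
-2 [np.float64(239.01599573982276)] scene bottom 188.94 x range 415.35 420.62
-1 [np.float64(237.71747011775534)] scene bottom 188.81 x range 414.84 420.11
0 [np.float64(236.41673733175756)] scene bottom 188.69 x range 414.34 419.6
1 [np.float64(235.1137913004476)] scene bottom 188.56 x range 413.83 419.09
2 [np.float64(233.80862591867339)] scene bottom 188.44 x range 413.32 418.58
3 [np.float64(232.5012350573915)] scene bottom 188.31 x range 412.81 418.07
meas w 318.8,236.8 ; scene bottom 188.5 xrange 414.6666666666667 419.5
y/px [ 1.32099807e+00 -1.41942853e-04]
stand hole [527.94437292  76.06326148  55.        ]
```

Emit:
{"method": "arm_command", "body": {
  "deltas": [
    {"xyz":[0.001,0.05,0],"turn":[0,0,0]},
    {"xyz":[0.001,0.055,0],"turn":[0,0,0]},
    {"xyz":[0.001,0.06,0],"turn":[0,0,0]},
    {"xyz":[0.001,0.06,0],"turn":[0,0,0]},
    {"xyz":[0.001,0.04,0],"turn":[0,0,0]},
    {"xyz":[0.001,0.0175,0],"turn":[0,0,0]},
    {"xyz":[0,0,0],"turn":[0,0,0]},
    {"xyz":[0,0,0],"turn":[0,0,0]}
  ]
}}

```text
clock: 8.52
eef_pos: [532.5, 355.9, 230.0]
eef_rot: [3.141, 0.0, 0.7]
wrist_force: [-0.0, 0.5, 0.3]
finger_gap: 15.8
```

```bash
python3 - <<'E'
from cell import *
from h import *
import pickle
st=read_state();c=camera("wrist");s=camera("scene");st2=read_state();print(st["eef_pos"],st["eef_rot"],st2["eef_pos"],st["wrist_force"])
pickle.dump((st,c,s),open("m.pkl","wb"))
zoom(c["color"],260,170,380,320,5,"pics/mw.png")
zoom(s["color"],250,180,330,280,7,"pics/ms2.png")
for P in ([532,357,90],st["eef_pos"]+[0,0,-100]):print(proj(c,P,st),proj(s,P))
E
```

```text
[532.53614681 355.87123928 230.01119922] [3.14147749e+00 3.27673620e-04 6.99638219e-01] [532.61099233 355.91054026 230.33048712] [-0.03060742  0.52325128  0.25280729]
[317.32804035 230.90335291] [283.03297417 249.25169043]
[318.71451425 242.37236703] [282.02429557 233.37458648]
```

View pics/mw.png

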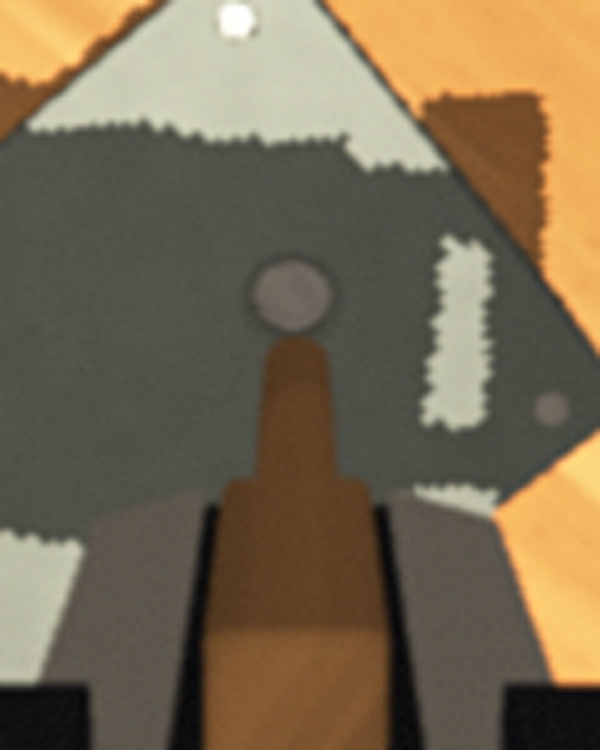

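View pics/ms2.png

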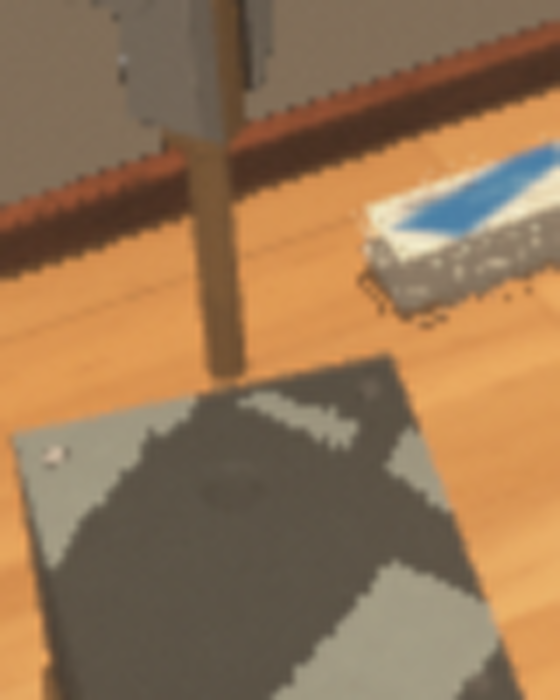

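Emit:
{"method": "arm_command", "body": {
  "deltas": [
    {"xyz":[0,0.001,-0.015],"turn":[0,0,0]},
    {"xyz":[0,0,-0.015],"turn":[0,0,0]},
    {"xyz":[0,0,-0.005],"turn":[0,0,0]},
    {"xyz":[0,0,0],"turn":[0,0,0]},
    {"xyz":[0,0,0],"turn":[0,0,0]}
  ]
}}

```text
clock: 9.25
eef_pos: [532.4, 358.3, 195.5]
eef_rot: [3.141, -0.001, 0.701]
wrist_force: [1.0, 0.5, 0.4]
finger_gap: 16.0
```

```bash
python3 - <<'E'
from cell import *
from h import *
import pickle
st=read_state();c=camera("wrist");s=camera("scene");st2=read_state();print(st["eef_pos"],st["eef_rot"],st2["eef_pos"],st["wrist_force"])
zoom(c["color"],260,170,380,320,5,"pics/nw.png")
zoom(s["color"],250,200,330,280,8,"pics/ns.png")
E
```

```text
[532.38392183 358.30585188 195.5052393 ] [ 3.14149831e+00 -7.18222055e-04  7.00857471e-01] [532.36038551 358.29198608 195.51735773] [1.04615839 0.51222985 0.38873554]
```

View pics/nw.png

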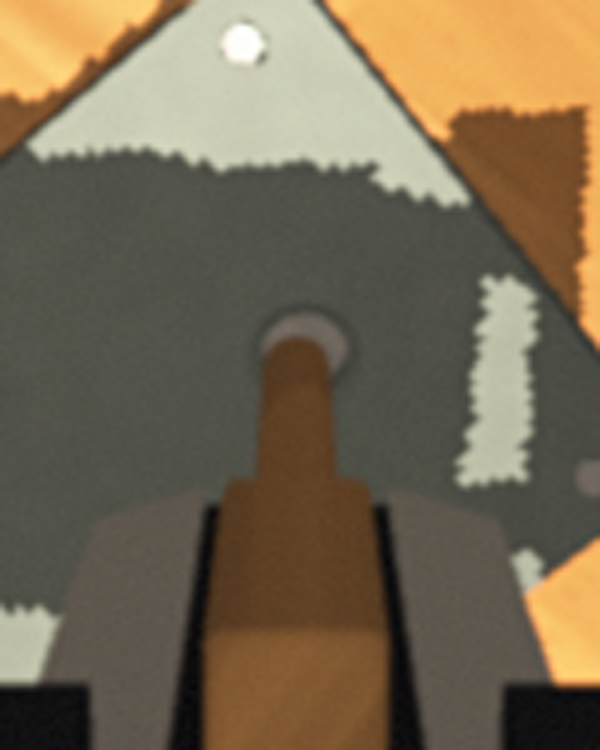

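View pics/ns.png

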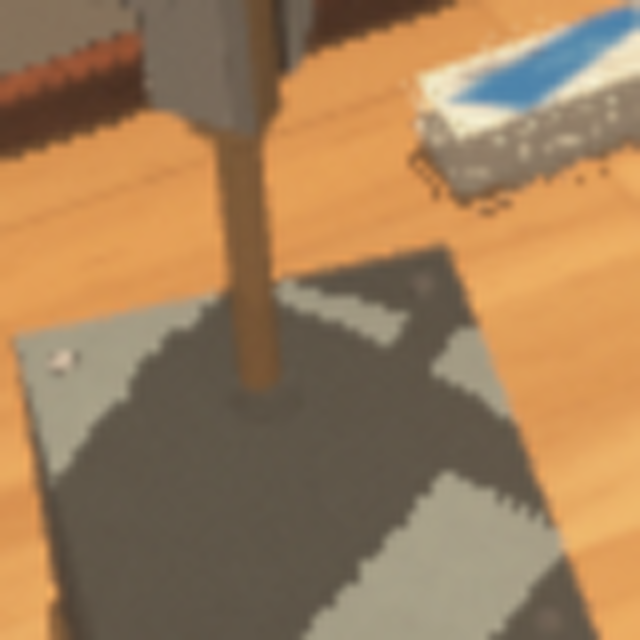

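```bash
python3 - <<'E'
from cell import *
from h import *
st=read_state();c=camera("wrist")
x=np.array([np.cos(.7008),np.sin(.7008),0]); y=np.array([np.sin(.7008),-np.cos(.7008),0])
for H in ([533.1,357.4],[532,357],[532.4,356.7]):
  H=np.array(H+[88.])
  ring=np.array([proj(c,H+6.75*(np.cos(a)*x+np.sin(a)*y),st) for a in np.linspace(0,6.28,60)])
  z=(ring+.5-[260,170])*5-.5
  print(H,"top",z[:,1].min(),"x",z[:,0].min(),z[:,0].max())
tip=st["eef_pos"]+[0,0,-98]
ring=np.array([proj(c,tip+5*(np.cos(a)*x+np.sin(a)*y),st) for a in np.linspace(0,6.28,60)]);z=(ring+.5-[260,170])*5-.5
print("tip",z[:,1].min(),z[:,0].min(),z[:,0].max(), st["eef_pos"])
print("meas ring top 314 x 260..348; tip top 337, x 263 330")
E
```

```text
[533.1 357.4  88. ] top 310.5862871632352 x 259.6258571036442 346.44470709386565
[532. 357.  88.] top 317.53176989636654 x 257.0662592384154 343.8076866339578
[532.4 356.7  88. ] top 316.8217530744719 x 260.19452593819335 346.94394966946174
tip 335.32489097003656 262.3258787056595 328.79752828379236 [532.36038551 358.29198608 195.51735773]
meas ring top 314 x 260..348; tip top 337, x 263 330
```

Emit:
{"method": "arm_command", "body": {
  "deltas": [
    {"xyz":[0.0006,-0.0013,0],"turn":[0,0,0]},
    {"xyz":[0,0,-0.002],"turn":[0,0,0]},
    {"xyz":[0,0,-0.002],"turn":[0,0,0]},
    {"xyz":[0,0,-0.002],"turn":[0,0,0]},
    {"xyz":[0,0,-0.002],"turn":[0,0,0]},
    {"xyz":[0,0,0],"turn":[0,0,0]}
  ]
}}

```text
clock: 10.15
eef_pos: [532.8, 356.8, 186.8]
eef_rot: [-3.142, 0.0, 0.701]
wrist_force: [0.5, 0.4, -0.7]
finger_gap: 16.0
```

Emit:
{"method": "arm_command", "body": {
  "deltas": [
    {"xyz":[0,0,-0.002],"turn":[0,0,0]},
    {"xyz":[0,0,-0.002],"turn":[0,0,0]},
    {"xyz":[0,0,-0.002],"turn":[0,0,0]},
    {"xyz":[0,0,0],"turn":[0,0,0]}
  ]
}}

```text
clock: 10.65
eef_pos: [532.8, 356.8, 180.8]
eef_rot: [-3.142, 0.0, 0.701]
wrist_force: [0.0, 0.1, -0.4]
finger_gap: 15.7
```

```bash
python3 - <<'E'
from cell import *
from h import *
st=read_state();print(st["eef_pos"],st["wrist_force"],st["moment"]);c=camera("wrist")
zoom(c["color"],260,170,380,320,5,"pics/ow.png")
E
```

```text
[532.76684588 356.84700341 180.81704655] [ 0.02372464  0.10784306 -0.35542262] [ 0.01360103 -0.0509572   0.02237714]
```

View pics/ow.png

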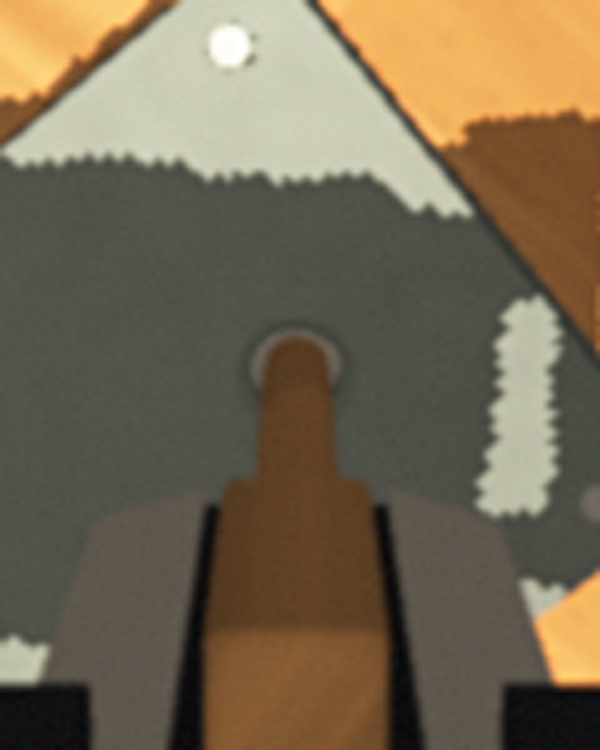

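Emit:
{"method": "arm_command", "body": {
  "deltas": [
    {"xyz":[0,0,-0.003],"turn":[0,0,0]},
    {"xyz":[0,0,-0.003],"turn":[0,0,0]},
    {"xyz":[0,0,-0.003],"turn":[0,0,0]},
    {"xyz":[0,0,-0.003],"turn":[0,0,0]},
    {"xyz":[0,0,0],"turn":[0,0,0]}
  ]
}}

```text
clock: 11.32
eef_pos: [532.8, 356.8, 168.8]
eef_rot: [-3.142, 0.0, 0.701]
wrist_force: [-0.1, -0.1, -0.1]
finger_gap: 16.0
```

Emit:
{"method": "arm_command", "body": {
  "deltas": [
    {"xyz":[0,0,-0.0015],"turn":[0,0,0]},
    {"xyz":[0,0,-0.0015],"turn":[0,0,0]},
    {"xyz":[0,0,0],"turn":[0,0,0]}
  ]
}}

```text
clock: 11.7
eef_pos: [532.8, 356.8, 165.9]
eef_rot: [-3.142, 0.0, 0.701]
wrist_force: [1.1, 1.2, -0.9]
finger_gap: 15.7
```

Emit:
{"method": "arm_command", "body": {
  "deltas": [
    {"xyz":[0,0,-0.001],"turn":[0,0,0]},
    {"xyz":[0,0,-0.001],"turn":[0,0,0]},
    {"xyz":[0,0,0],"turn":[0,0,0]}
  ]
}}

```text
clock: 12.08
eef_pos: [532.8, 356.9, 164.0]
eef_rot: [-3.142, 0.0, 0.701]
wrist_force: [-0.1, -1.1, -0.3]
finger_gap: 15.6
```

Emit:
{"method": "arm_command", "body": {
  "deltas": [
    {"xyz":[0,0,-0.001],"turn":[0,0,0]},
    {"xyz":[0,0,-0.001],"turn":[0,0,0]},
    {"xyz":[0,0,-0.001],"turn":[0,0,0]}
  ]
}}

```text
clock: 12.45
eef_pos: [532.9, 356.9, 161.0]
eef_rot: [-3.142, -0.0, 0.701]
wrist_force: [0.5, -0.6, 0.2]
finger_gap: 15.6
```

Emit:
{"method": "arm_command", "body": {
  "deltas": [
    {"xyz":[0,0,-0.001],"turn":[0,0,0]},
    {"xyz":[0,0,-0.001],"turn":[0,0,0]},
    {"xyz":[0,0,0],"turn":[0,0,0]}
  ]
}}

```text
clock: 12.82
eef_pos: [532.8, 356.9, 159.0]
eef_rot: [-3.142, 0.0, 0.701]
wrist_force: [-0.3, -0.1, -0.9]
finger_gap: 16.0
```

Emit:
{"method": "arm_command", "body": {
  "deltas": [
    {"xyz":[0,0,-0.001],"turn":[0,0,0]},
    {"xyz":[0,0,-0.001],"turn":[0,0,0]}
  ]
}}

```text
clock: 13.08
eef_pos: [532.8, 356.9, 157.0]
eef_rot: [-3.142, 0.0, 0.701]
wrist_force: [0.1, -0.8, -0.8]
finger_gap: 15.6
```

Emit:
{"method": "arm_command", "body": {
  "deltas": [
    {"xyz":[0,0,-0.001],"turn":[0,0,0]},
    {"xyz":[0,0,-0.001],"turn":[0,0,0]}
  ]
}}

```text
clock: 13.32
eef_pos: [532.8, 356.9, 155.0]
eef_rot: [3.142, 0.0, 0.701]
wrist_force: [0.6, -0.4, -0.9]
finger_gap: 15.7
```

Emit:
{"method": "arm_command", "body": {
  "deltas": [
    {"xyz":[0,0,-0.001],"turn":[0,0,0]},
    {"xyz":[0,0,-0.001],"turn":[0,0,0]}
  ]
}}

```text
clock: 13.58
eef_pos: [532.9, 356.9, 153.0]
eef_rot: [3.142, 0.0, 0.701]
wrist_force: [-0.2, 0.4, -0.1]
finger_gap: 15.6
```

Emit:
{"method": "arm_command", "body": {
  "deltas": [
    {"xyz":[0,0,-0.001],"turn":[0,0,0]},
    {"xyz":[0,0,-0.001],"turn":[0,0,0]}
  ]
}}

```text
clock: 13.82
eef_pos: [533.1, 357.0, 151.7]
eef_rot: [3.141, -0.001, 0.701]
wrist_force: [-2.1, -1.5, 7.0]
finger_gap: 15.5
```

Emit:
{"method": "arm_command", "body": {
  "deltas": [
    {"xyz":[0,0,-0.001],"turn":[0,0,0]},
    {"xyz":[0,0,-0.001],"turn":[0,0,0]}
  ]
}}

```text
clock: 14.08
eef_pos: [533.1, 357.0, 150.0]
eef_rot: [3.141, -0.001, 0.701]
wrist_force: [-1.6, -1.9, 7.5]
finger_gap: 16.2
```

Emit:
{"method": "arm_command", "body": {
  "deltas": [
    {"xyz":[0,0,-0.001],"turn":[0,0,0]},
    {"xyz":[0,0,0],"turn":[0,0,0]}
  ]
}}

```text
clock: 14.32
eef_pos: [533.1, 357.0, 149.0]
eef_rot: [3.141, -0.001, 0.701]
wrist_force: [-2.0, -1.2, 5.8]
finger_gap: 15.9
```

Emit:
{"method": "arm_command", "body": {
  "deltas": [
    {"xyz":[0,0,-0.001],"turn":[0,0,0]},
    {"xyz":[0,0,0],"turn":[0,0,0]}
  ]
}}

```text
clock: 14.58
eef_pos: [533.1, 357.0, 148.1]
eef_rot: [3.141, -0.001, 0.701]
wrist_force: [-1.8, -0.8, 6.2]
finger_gap: 15.8
```

Emit:
{"method": "arm_command", "body": {
  "deltas": [
    {"xyz":[0,0,-0.001],"turn":[0,0,0]},
    {"xyz":[0,0,0],"turn":[0,0,0]}
  ]
}}

```text
clock: 14.82
eef_pos: [533.1, 356.9, 146.9]
eef_rot: [3.141, -0.001, 0.701]
wrist_force: [-0.6, -0.6, 6.5]
finger_gap: 15.6
```

```bash
python3 - <<'E'
from cell import *
from h import *
st=read_state();print(st["eef_pos"],st["wrist_force"],st["moment"])
s=camera("scene");zoom(s["color"],230,200,350,350,5,"pics/p1.png")
E
```

```text
[533.09625028 356.92369887 146.87991172] [-0.57095249 -0.63944378  6.45546429] [-0.28555782  0.21408901  0.04934219]
```

View pics/p1.png

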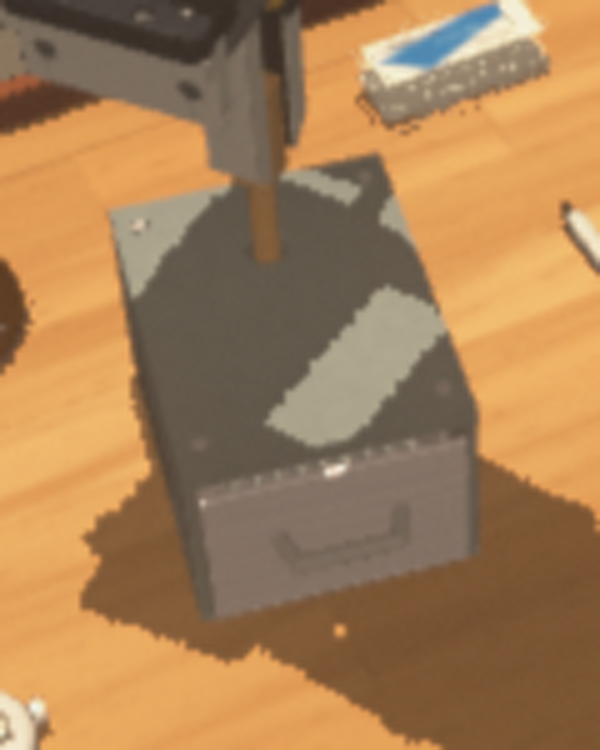

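Emit:
{"method": "arm_command", "body": {
  "deltas": [
    {"xyz":[0,0,-0.0005],"turn":[0,0,0]},
    {"xyz":[0,0,0],"turn":[0,0,0]},
    {"xyz":[0,0,0],"turn":[0,0,0]}
  ]
}}

```text
clock: 15.25
eef_pos: [533.1, 357.0, 146.4]
eef_rot: [3.141, -0.001, 0.701]
wrist_force: [-1.6, -1.0, 6.9]
finger_gap: 16.1
```

```bash
python3 - <<'E'
from cell import *
from h import *
st=read_state();print(st["eef_pos"],st["wrist_force"],st["moment"])
s=camera("scene");zoom(s["color"],230,200,350,350,5,"pics/p2.png")
E
```

```text
[533.10399542 356.95569778 146.429903  ] [-1.62127329 -1.02820152  6.93303612] [-0.35832155  0.30824862 -0.05313285]
```

View pics/p2.png

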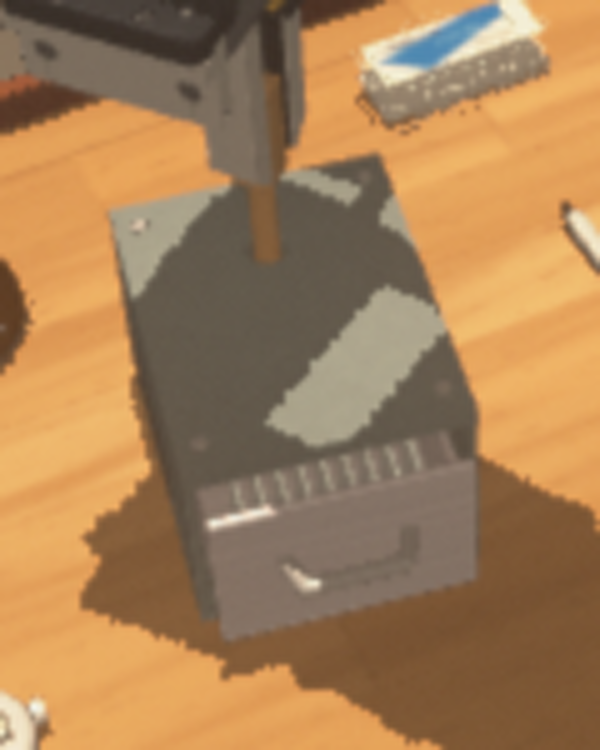

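The drawer front has started sliding out, moving from about (335,480) to (335,505) in the zoomed crop. I'll hold the dowel where it is.

Emit:
{"method": "arm_command", "body": {
  "deltas": [
    {"xyz":[0,0,0],"turn":[0,0,0]},
    {"xyz":[0,0,0],"turn":[0,0,0]},
    {"xyz":[0,0,0],"turn":[0,0,0]},
    {"xyz":[0,0,0],"turn":[0,0,0]},
    {"xyz":[0,0,0],"turn":[0,0,0]},
    {"xyz":[0,0,0],"turn":[0,0,0]},
    {"xyz":[0,0,0],"turn":[0,0,0]},
    {"xyz":[0,0,0],"turn":[0,0,0]},
    {"xyz":[0,0,0],"turn":[0,0,0]},
    {"xyz":[0,0,0],"turn":[0,0,0]},
    {"xyz":[0,0,0],"turn":[0,0,0]},
    {"xyz":[0,0,0],"turn":[0,0,0]}
  ]
}}

```text
clock: 16.8
eef_pos: [533.1, 357.0, 146.4]
eef_rot: [3.141, -0.001, 0.701]
wrist_force: [-0.5, -1.0, 5.6]
finger_gap: 16.0
```

Emit:
{"method": "arm_command", "body": {
  "deltas": [
    {"xyz":[0,0,0],"turn":[0,0,0]},
    {"xyz":[0,0,0],"turn":[0,0,0]},
    {"xyz":[0,0,0],"turn":[0,0,0]},
    {"xyz":[0,0,0],"turn":[0,0,0]},
    {"xyz":[0,0,0],"turn":[0,0,0]},
    {"xyz":[0,0,0],"turn":[0,0,0]},
    {"xyz":[0,0,0],"turn":[0,0,0]},
    {"xyz":[0,0,0],"turn":[0,0,0]},
    {"xyz":[0,0,0],"turn":[0,0,0]},
    {"xyz":[0,0,0],"turn":[0,0,0]},
    {"xyz":[0,0,0],"turn":[0,0,0]},
    {"xyz":[0,0,0],"turn":[0,0,0]}
  ]
}}

```text
clock: 18.3
eef_pos: [533.1, 357.0, 146.4]
eef_rot: [3.141, -0.001, 0.701]
wrist_force: [-1.1, -0.8, 5.4]
finger_gap: 16.0
```

```bash
python3 - <<'E'
from cell import *
from h import *
import pickle
st=read_state();print(st["eef_pos"],st["wrist_force"],st["moment"])
s=camera("scene");zoom(s["color"],230,200,350,350,5,"pics/p3.png")
pickle.dump(s,open("p3.pkl","wb"))
a=np.radians(-10.9);x=np.array([np.cos(a),np.sin(a),0]);y=np.array([-x[1],x[0],0])
for ext in (0,40,55,60):
  for sy in(-52,52):
    P=np.array([503,362.4,0])-(65+ext)*x+sy*y*.9+[0,0,0]
    print(ext,((proj(s,P+[0,0,85])+.5-[230,200])*5-.5).round(),((proj(s,P+[0,0,5])+.5-[230,200])*5-.5).round())
E
```

```text
[533.09622576 356.95220927 146.44495002] [-1.05881942 -0.75507763  5.41516604] [-0.30986598  0.23097712  0.02040354]
0 [464. 423.] [466. 560.]
0 [197. 485.] [216. 621.]
40 [499. 513.] [498. 649.]
40 [223. 579.] [241. 714.]
55 [512. 548.] [510. 684.]
55 [233. 616.] [250. 750.]
60 [516. 560.] [515. 695.]
60 [237. 629.] [254. 762.]
```

View pics/p3.png

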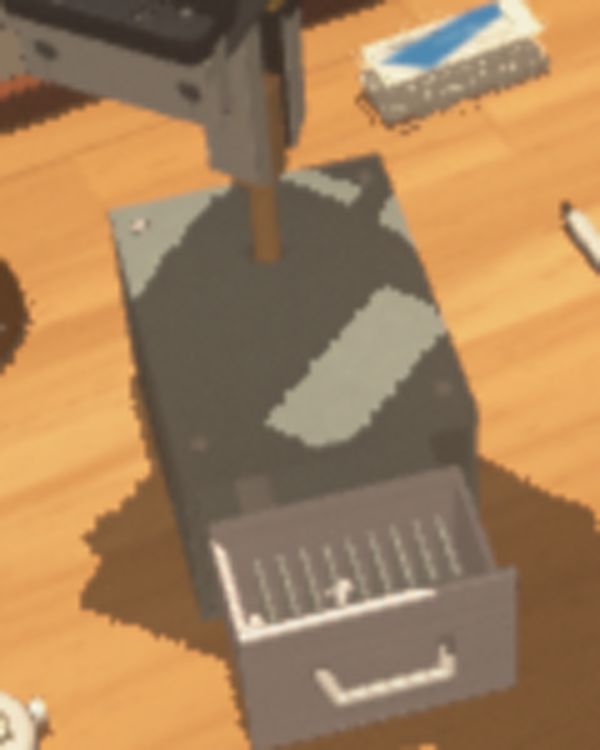

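Emit:
{"method": "arm_command", "body": {
  "deltas": [
    {"xyz":[0,0,0],"turn":[0,0,0]},
    {"xyz":[0,0,0],"turn":[0,0,0]},
    {"xyz":[0,0,0],"turn":[0,0,0]},
    {"xyz":[0,0,0],"turn":[0,0,0]},
    {"xyz":[0,0,0],"turn":[0,0,0]},
    {"xyz":[0,0,0],"turn":[0,0,0]}
  ]
}}

```text
clock: 19.1
eef_pos: [533.1, 356.9, 146.5]
eef_rot: [3.141, -0.001, 0.701]
wrist_force: [-0.5, -1.3, 5.9]
finger_gap: 15.8
```

```bash
python3 - <<'E'
from cell import *
from h import *
import pickle
s=camera("scene");p=pickle.load(open("p3.pkl","rb"))
d=np.abs(s["color"][280:350,260:350].astype(int)-p["color"][280:350,260:350]);print(d.max(),d.mean())
E
```

```text
4 0.6102116402116402
```

Emit:
{"method": "arm_command", "body": {
  "deltas": [
    {"xyz":[0,0,0.005],"turn":[0,0,0]},
    {"xyz":[0,0,0.01],"turn":[0,0,0]},
    {"xyz":[0,0,0.015],"turn":[0,0,0]},
    {"xyz":[0,0,0.02],"turn":[0,0,0]},
    {"xyz":[0,0,0.02],"turn":[0,0,0]},
    {"xyz":[0,0,0.015],"turn":[0,0,0]},
    {"xyz":[0,0,0],"turn":[0,0,0]}
  ]
}}

```text
clock: 20.02
eef_pos: [533.1, 357.1, 231.9]
eef_rot: [3.141, -0.002, 0.701]
wrist_force: [0.0, 0.1, -0.9]
finger_gap: 15.5
```

```bash
python3 - <<'E'
from cell import *
from h import *
import pickle
st=read_state();print(st["eef_pos"],st["wrist_force"])
s=camera("scene");p=pickle.load(open("p3.pkl","rb"))
d=np.abs(s["color"][290:350,275:350].astype(int)-p["color"][290:350,275:350]);print(d.max(),d.mean())
zoom(s["color"],230,160,350,310,5,"pics/q1.png")
E
```

```text
[533.12143398 357.05136581 231.87845523] [ 0.01253073  0.081597   -0.92129542]
118 9.50325925925926
```

View pics/q1.png

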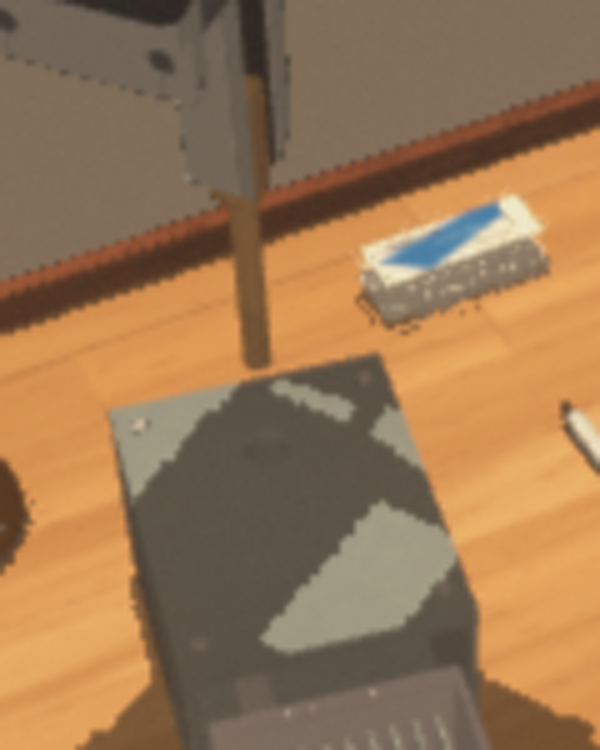

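Emit:
{"method": "arm_command", "body": {
  "deltas": [
    {"xyz":[-0.001,-0.0175,0],"turn":[0,0,0]},
    {"xyz":[-0.001,-0.04,0],"turn":[0,0,0]},
    {"xyz":[-0.001,-0.06,0],"turn":[0,0,0]},
    {"xyz":[-0.001,-0.06,0],"turn":[0,0,0]},
    {"xyz":[-0.001,-0.055,0],"turn":[0,0,0]},
    {"xyz":[-0.001,-0.04,0],"turn":[0,0,0]},
    {"xyz":[-0.0006,-0.0097,0],"turn":[0,0,0]},
    {"xyz":[0,0,0],"turn":[0,0,0]},
    {"xyz":[0,0,0],"turn":[0,0,0]}
  ]
}}

```text
clock: 21.2
eef_pos: [526.1, 75.5, 230.3]
eef_rot: [-3.141, 0.0, 0.702]
wrist_force: [1.4, 0.7, -0.7]
finger_gap: 15.7
```

```bash
python3 - <<'E'
from cell import *
from h import *
import pickle
st=read_state();c=camera("wrist");print(st["eef_pos"],st["eef_rot"],st["wrist_force"],read_state()["eef_pos"])
zoom(c["color"],260,190,380,340,5,"pics/r1.png")
E
```

```text
[526.10310754  75.53341794 230.32807334] [-3.14129903e+00  1.86426628e-04  7.01802510e-01] [ 1.3784357   0.73161446 -0.70103157] [526.14599461  75.61980126 230.35650615]
```

View pics/r1.png

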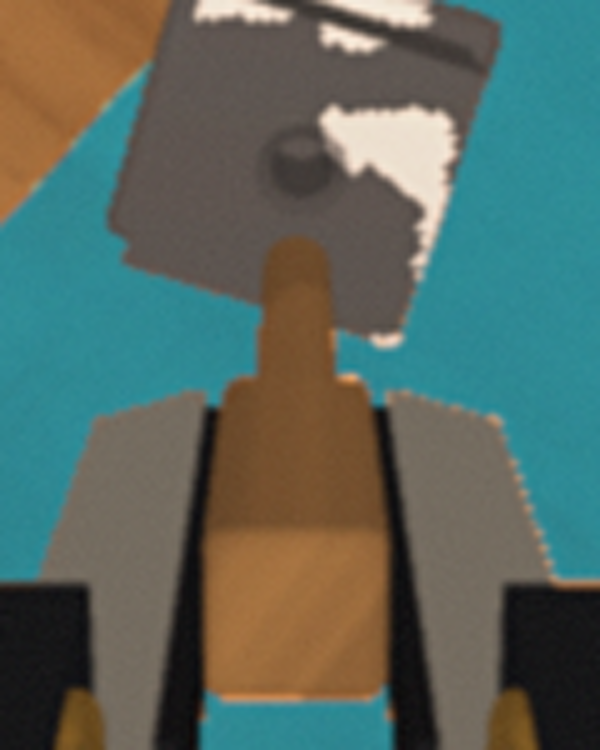

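Emit:
{"method": "arm_command", "body": {
  "deltas": [
    {"xyz":[0.0003,-0.0007,-0.02],"turn":[0,0,0]},
    {"xyz":[0,0,-0.03],"turn":[0,0,0]},
    {"xyz":[0,0,-0.018],"turn":[0,0,0]},
    {"xyz":[0,0,0],"turn":[0,0,0]},
    {"xyz":[0,0,0],"turn":[0,0,0]}
  ]
}}

```text
clock: 21.88
eef_pos: [526.9, 74.5, 163.4]
eef_rot: [3.141, -0.001, 0.702]
wrist_force: [-0.6, -0.1, -0.8]
finger_gap: 15.7
```

```bash
python3 - <<'E'
from cell import *
from h import *
st=read_state();c=camera("wrist");print(st["eef_pos"],st["eef_rot"],st["wrist_force"],read_state()["eef_pos"])
zoom(c["color"],260,190,380,340,5,"pics/r2.png")
E
```

```text
[526.90105163  74.45070333 163.37942599] [ 3.14094533e+00 -8.35440714e-04  7.01547032e-01] [-0.62448069 -0.12042651 -0.84929276] [526.92950195  74.32834895 163.51279344]
```

View pics/r2.png

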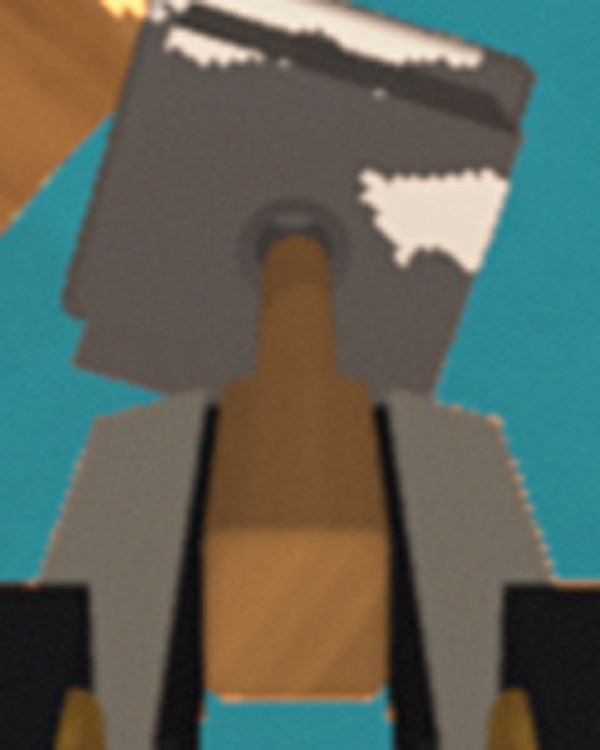

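Emit:
{"method": "arm_command", "body": {
  "deltas": [
    {"xyz":[0,0,-0.003],"turn":[0,0,0]},
    {"xyz":[0,0,-0.003],"turn":[0,0,0]},
    {"xyz":[0,0,-0.003],"turn":[0,0,0]},
    {"xyz":[0,0,-0.002],"turn":[0,0,0]},
    {"xyz":[0,0,0],"turn":[0,0,0]}
  ]
}}

```text
clock: 22.55
eef_pos: [526.5, 74.0, 151.4]
eef_rot: [-3.141, 0.0, 0.701]
wrist_force: [0.4, 0.4, -0.8]
finger_gap: 16.0
```

Emit:
{"method": "arm_command", "body": {
  "deltas": [
    {"xyz":[0,0,-0.002],"turn":[0,0,0]},
    {"xyz":[0,0,-0.002],"turn":[0,0,0]},
    {"xyz":[0,0,-0.002],"turn":[0,0,0]},
    {"xyz":[0,0,0],"turn":[0,0,0]}
  ]
}}

```text
clock: 23.05
eef_pos: [526.5, 74.0, 145.4]
eef_rot: [-3.141, 0.0, 0.701]
wrist_force: [0.3, -0.8, 0.2]
finger_gap: 15.9
```

Emit:
{"method": "arm_command", "body": {
  "deltas": [
    {"xyz":[0,0.0004,-0.002],"turn":[0,0,0]},
    {"xyz":[0,0,-0.003],"turn":[0,0,0]},
    {"xyz":[0,0,-0.003],"turn":[0,0,0]},
    {"xyz":[0,0,-0.003],"turn":[0,0,0]},
    {"xyz":[0,0,-0.003],"turn":[0,0,0]},
    {"xyz":[0,0,-0.003],"turn":[0,0,0]}
  ]
}}

```text
clock: 23.8
eef_pos: [526.5, 74.4, 128.3]
eef_rot: [-3.142, 0.0, 0.701]
wrist_force: [0.2, 0.0, -0.7]
finger_gap: 15.8
```

Emit:
{"method": "arm_command", "body": {
  "deltas": [
    {"xyz":[0,0,-0.003],"turn":[0,0,0]},
    {"xyz":[0,0,-0.003],"turn":[0,0,0]},
    {"xyz":[0,0,-0.003],"turn":[0,0,0]},
    {"xyz":[0,0,-0.003],"turn":[0,0,0]},
    {"xyz":[0,0,-0.002],"turn":[0,0,0]},
    {"xyz":[0,0,0],"turn":[0,0,0]}
  ]
}}

```text
clock: 24.55
eef_pos: [526.5, 74.4, 114.4]
eef_rot: [-3.141, 0.0, 0.701]
wrist_force: [0.2, -0.2, -0.1]
finger_gap: 15.9
```

Emit:
{"method": "arm_command", "body": {
  "deltas": [
    {"xyz":[0,0,-0.001],"turn":[0,0,0]},
    {"xyz":[0,0,-0.001],"turn":[0,0,0]},
    {"xyz":[0,0,-0.001],"turn":[0,0,0]},
    {"xyz":[0,0,0],"turn":[0,0,0]}
  ]
}}

```text
clock: 25.05
eef_pos: [526.5, 74.4, 111.5]
eef_rot: [-3.142, 0.0, 0.701]
wrist_force: [0.1, 0.1, -1.3]
finger_gap: 15.7
```

Emit:
{"method": "arm_command", "body": {
  "deltas": [
    {"xyz":[0,0,-0.0005],"turn":[0,0,0]},
    {"xyz":[0,0,-0.0005],"turn":[0,0,0]},
    {"xyz":[0,0,0],"turn":[0,0,0]}
  ]
}}

```text
clock: 25.42
eef_pos: [526.5, 74.4, 110.5]
eef_rot: [-3.142, 0.0, 0.701]
wrist_force: [0.5, 0.4, 0.1]
finger_gap: 15.6
```

Emit:
{"method": "arm_command", "body": {
  "deltas": [
    {"xyz":[0,0,-0.0005],"turn":[0,0,0]},
    {"xyz":[0,0,0],"turn":[0,0,0]}
  ],
  "force": 5
}}

```text
clock: 25.68
eef_pos: [526.5, 74.4, 110.1]
eef_rot: [-3.142, -0.0, 0.701]
wrist_force: [0.8, 0.5, -0.1]
finger_gap: 16.1
```

Emit:
{"method": "arm_command", "body": {
  "deltas": [
    {"xyz":[0,0,0],"turn":[0,0,0]},
    {"xyz":[0,0,0],"turn":[0,0,0]},
    {"xyz":[0,0,0],"turn":[0,0,0]},
    {"xyz":[0,0,0],"turn":[0,0,0]},
    {"xyz":[0,0,0],"turn":[0,0,0]},
    {"xyz":[0,0,0],"turn":[0,0,0]},
    {"xyz":[0,0,0],"turn":[0,0,0]},
    {"xyz":[0,0,0],"turn":[0,0,0]}
  ],
  "gripper": 0.2
}}

```text
clock: 26.68
eef_pos: [526.5, 74.4, 110.0]
eef_rot: [-3.142, 0.0, 0.701]
wrist_force: [0.0, 0.3, -0.8]
finger_gap: 75.1
```

Emit:
{"method": "arm_command", "body": {
  "deltas": [
    {"xyz":[0,0,0.01],"turn":[0,0,0]},
    {"xyz":[0,0,0.03],"turn":[0,0,0]},
    {"xyz":[0,0,0.05],"turn":[0,0,0]},
    {"xyz":[0,0,0.05],"turn":[0,0,0]},
    {"xyz":[0,0,0.05],"turn":[0,0,0]},
    {"xyz":[0,0,0],"turn":[0,0,0]}
  ]
}}

```text
clock: 27.42
eef_pos: [527.4, 74.5, 304.6]
eef_rot: [3.137, -0.006, 0.701]
wrist_force: [0.6, -0.2, -0.7]
finger_gap: 75.4
```

```bash
python3 - <<'E'
from cell import *
from h import *
st=read_state();s=camera("scene");print(st["eef_pos"],st["eef_rot"],st["wrist_force"])
cv2.imwrite("pics/f_s.png",s["color"][:,:,::-1])
zoom(s["color"],370,150,460,260,6,"pics/f_sz.png")
for P in ([526.5,75,135],[526.5,75,90]):print((proj(s,P)+.5-[370,150])*6-.5)
E
```

```text
[527.36005367  74.48982691 304.5527241 ] [ 3.13734523 -0.00591148  0.70092411] [ 0.61311748 -0.18782772 -0.68977446]
[283.79981867 213.41757069]
[265.93352672 318.86299227]
```

View pics/f_s.png

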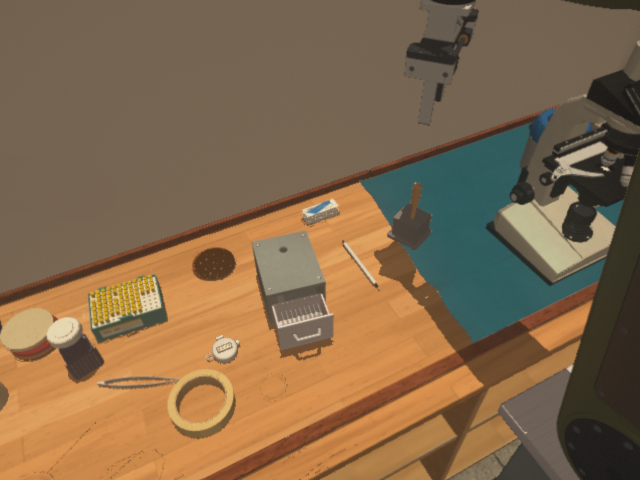

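View pics/f_sz.png

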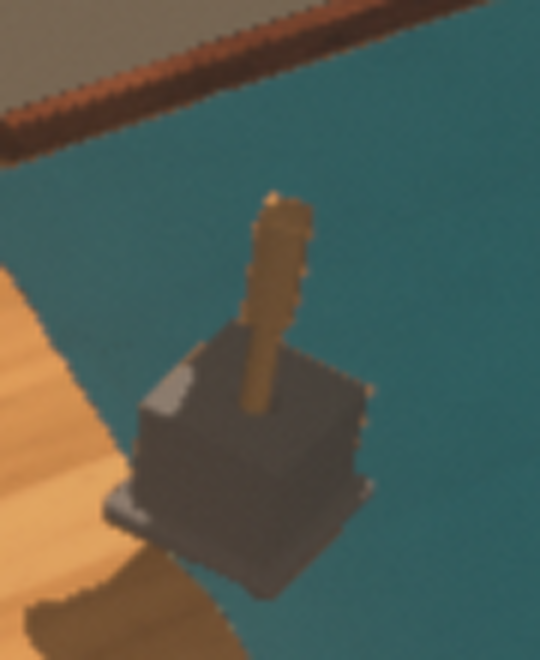

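Emit:
{"method": "arm_command", "body": {
  "deltas": [
    {"xyz":[0,0,0],"turn":[0,0,0]},
    {"xyz":[0,0,0],"turn":[0,0,0]},
    {"xyz":[0,0,0],"turn":[0,0,0]},
    {"xyz":[0,0,0],"turn":[0,0,0]}
  ]
}}

```text
clock: 27.98
eef_pos: [526.5, 74.4, 299.8]
eef_rot: [-3.141, 0.0, 0.701]
wrist_force: [0.2, 0.4, 0.4]
finger_gap: 75.0
```

```bash
python3 - <<'E'
from cell import *
from h import *
s=camera("scene");zoom(s["color"],230,200,350,350,5,"pics/f2.png")
print(read_state()["eef_pos"])
E
```

```text
[526.52854771  74.36695989 299.84496548]
```

View pics/f2.png

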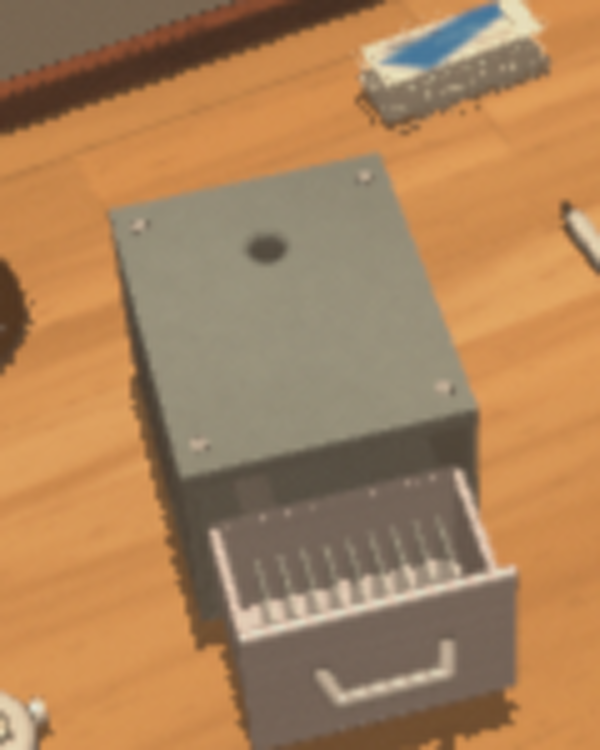

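The drawer front corners are at (515,570) and (243,640) in the crop, the same as while the catch was held down. The drawer is still fully out, so I'm handing in.

```bash
python3 -c "
from cell import *
print(sign_off())"
```

```text
the job is handed in; nothing more can be done
None
```

The drawer is fully out and the dowel is back upright in its stand. I handed the job in at about 28 s of the 69 s allowed.

- **Pressing the catch:** I gripped the dowel by its handle and lowered it through the hole in small steps. It met the pad about 37 mm below the hole, and I pressed it about 6 mm further. The highest push I read was about 7.5 N at the wrist. I read the force only at the end of each move, so a brief peak in between would not show.
- **Drawer:** I held the catch down until two pictures about 0.8 s apart showed the drawer no longer moving. Its front corners match the computed 60 mm position to about 10 pixels in a 5x zoom. In the last picture, after the dowel came out, they had not moved.
- **Dowel and bench:** The dowel went back in with no noticeable force, to within 0.5 mm of the pose I took it from, and the final picture shows it standing home. By eye in the last scene picture, the pen, slide case, counter and dish are where they started. The gripper is open and about 150 mm clear above the dowel.

**Disagreement:** The wrist camera first placed the hole about 2 mm from where the scene and top cameras did. I re-measured close to the hole and corrected before inserting, and the dowel then passed through with no noticeable force.

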